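# Seat the plug block and hold the sprung tester cover at its marker

## Robot

A 6-joint arm with a two-finger parallel gripper is mounted at the origin on a cart in front of the work surface, level with it; the furniture and walls round the work are solid. World frame = base frame: x ahead of the robot, y to its left, z up, the work surface at z = 0. Lengths are in m, angles in rad, forces in N, time in s.
With the tool pointing down it reaches from about 0.275 to 1 m from the base axis. Payload 8.4 kg.
Tool frame: the origin (TCP) lies on the mounting face of the last link; the fingertips stand 173 mm ahead of it and the grasp point (between the pads) lies 155 mm ahead of it; x points along the fingers, y is the direction in which the jaws open and shut, and the axes are right-handed (so a half turn about x gives the same grasp; the last joint's range is limited). The gripper opens to 85 mm and grips with 20 to 120 N. Pads are 22 mm wide; open, the fingers measure 114 mm over their backs; the gripper's body (76 mm by 85 mm) begins 54 mm behind the grasp point. The pads swing forward as they close: fully open they stand 13 mm farther back than shut.
Start: joints at [1.227, 0.353, 1.633, -0, 1.155, -0.002], TCP at [0.209, 0.589, 0.405] pointing down, gripper open.
Joint ranges: [-2.63, 2.63], [-0.92, 2.1], [0.06, 2.66], [-1.3, 4.44], [0, 2.69], [-3.02, 3.02]. Speed limits (rad/s): [2.22, 2.22, 2.79, 3.14, 3.14, 3.14].

## Interface

Orientations are given as a rotation vector (axis times angle).
In Python, from workcell import * gives the robot as it stands.
- The arm moves only by the tool servo_tool, never from a script. Its argument "increments" is a list of rows, each an object with "dp": the shift along the tool's x, y, z in cm, a list of three; "spin": the turn about the tool's x in degrees. A call has 1 to 10 rows; each row shifts and turns the commanded pose from where the row before left it, along the tool's axes as they then stand; what a row does not reach is not made up. A row lasts 1/12 s, in which the tool goes at most 41.7 mm and 7.16 degrees, less where a joint would pass 70% of its speed; a pose out of reach is approached as far as the arm can. A call with a gripper value outside its range is refused whole. "grip" is the closure, from 0 (fully open) to 1 (shut), set as the call begins (left out, the last holds). The fingers move at their own pace and stop on an object; the grip force is fixed at half the most. Time passes only in rows, so rows that do not move let the fingers close. It gives the time, the measured TCP pose, the force and the opening at its end, in the units of the state.
- state(): the state, without advancing time (a new reading comes with each control period).
- grab_frame(name): name is "side" or "top" or "wrist"; returns a dict with "pixels" (480x640x3 uint8, red, green, blue), "depth" (480x640 float32, m along the optical axis (not along the pixel's ray), 0 where there is no reading), "mtx" (3x3 intrinsics, pixels), "rvec" (rotation vector, rad) and "tvec" (3), from world to camera coordinates, as OpenCV has them. Camera axes: x right, y down, z forward; pixel columns grow to the right and rows downward; lengths in m; the calibration is good to about 2 mm. The wrist camera is an equidistant fisheye: a pixel r from the principal point sees the ray r / f radians off the axis. A picture is of the moment at which its call begins.
- hand_in(): hands the job in, once; it reports no verdict.
Trained networks look in the newest picture that a camera, given by its name, has taken for a name from the list of things; names that differ only in an ending like _2 or _b are one class to them, and where a whole thing is asked for, a point or a joint stands for the part that bears it (a point fixed in the world has none). Each returns a list of dicts, best first, with "conf" (0 to 1); they miss things now and then, are a little off and sometimes report something else, mostly with a low value. They report only what shows in the picture. A call takes as long as a camera call.
- look_for(camera, target): "position" ([column, row] in pixels, amid what is visible of it).
- silhouettes(camera, target): "mask" (480x640 bool, what is visible of it) and "position" ([column, row] in pixels, amid what is visible of it).
- spot_point(camera, target): "position" ([column, row] in pixels: a listed point, or the origin of a listed thing).
The state is a dict: "clock": time; "qpos": joint angles; "qd": joint speeds; "effort": joint torques, N m; "tool_pos": TCP position; "eef_rot": TCP orientation; "wrist_force": force on the tool from outside, world axes, zero at the start; "ft_torque": the same for the moment, N m; "opening": finger opening in m.
Only numpy, scipy, OpenCV 4.12 (cv2) and the standard library are available. Lean on these libraries where they do the work, as an engineer would, in place of code of your own. Each camera call takes 0.05 s, during which the arm holds its last target.

## Task

Pick up the plug block that stands loose on the bench and press it down into the recess in the bench tester's deck until it sits fully home, its shoulder flush with the deck. Then lift the tester's spring-loaded cover by its ball knob until the pin on the cover's side lines up with the marker clamped on the curved scale, and finish while still holding the cover there: do not let go. Leave the marker where it is set and do not knock over the small bottle.

Things in the scene. Friction and masses are not known exactly. Their poses are not given: they have to be found in the camera images.
- plug_center (a point): Centre (half-way up) of the loose plug block, 60 g, 46 mm tall: black foot 46 mm along x, 30 along y, 20 high (lowest 6 mm stepped in 1.5 mm a side as lead-in), and on it a grey pull rib 36 mm along x, 14 thick along y, 26 high. Underside 23 mm below this point. Same after a half turn. Grip the rib across its 14 mm.
- tester: Grey bench tester, fixed to the bench, 155 mm deep (x), 210 wide (y), deck 45 mm above the bench; recess in its left part (seen from the robot), grey cover on the right, a curved scale at its right side, up to 180 mm high. Origin at the middle of its underside, 5 mm right of mid-width; x away from its front, y to its left, z up.
- recess_floor (a point): Centre of the floor of the recess in the left part of the tester's deck, 49 mm along x, 33 along y, 20 deep, 2 mm chamfer, tester axes; the block goes in with its x along this x (either way round) and is flush when its underside rests here. The closed cover's side stands 29 mm to the right (-y) of the recess's edge, its top 30 mm above the deck.
- cover_hinge (a point): Point on the hinge axis of the tester's cover, at mid-width of the cover, 50 mm above the bench, at its far edge; tester axes, and the hinge axis runs along y. The cover reaches 137 mm from here toward the front and is 112 mm wide.
- knob (a point): Centre of the black ball knob, 24 mm in diameter, on a thin stem 33 mm out from the middle of the cover's front face, overhanging the bench; it turns with the cover, 170 mm ahead of the hinge axis and 12 mm above it in the cover's axes. Closed: 62 mm above the bench. Spring and weight pull it down with about 3.5 N closed, 5 N at the marker: the cover falls shut if let go.
- cover (a joint): Cover angle in rad: 0 closed, grows as the front edge rises, stop at 1.02.
- index (a joint): Angle in rad at which the marker on the curved scale is clamped (0.4 to 0.8): the cover is lined up when joint cover equals this value. It is held by friction; do not touch it.
- pointer (a point): Point on the steel pin, 6 mm in diameter and 26 mm long, that sticks out of the right-hand side of the cover (seen from the robot), 112 mm from the hinge axis; it moves with the cover.
- index_tip (a point): Tip of the dark marker, a 9 mm wide clamp on the fixed curved scale at the tester's right side; the pin is lined up with the marker when pointer comes to this point (same radius, same plane).
- microscope: Fixed bystander, a white boom microscope; origin at the centre of its base on the bench. An obstacle: two level boom rods run from it along -y, 190 to 290 mm above the bench and 60 to 85 mm beyond its origin in x, to a square counterweight at x +48 to +98 mm, y -345 to -455 mm, 158 to 278 mm high. Pass in front of it (nearer the robot).
- flux_bottle: Small bystander bottle with a needle tip, 30 mm in diameter, 86 mm tall, standing loose on the bench left of the tester; origin at the centre of its underside.

How it is judged:
On the way, in this order (a step that is already met when the one before it is completed fails the run):
1. the plug block is fully home in the recess (horizontal distance between plug_center and recess_floor below 0.005 m and z of plug_center in the frame of recess_floor below 0.025 m and angle between plug_center's own z axis and vertical below 0.08 rad), for 0.3 s.
2. the cover is held by the fingers with its pin at the marker (distance between pointer and index_tip below 0.008 m and contact force between cover and the fingers above 1 N), for 0.3 s.
At the end, for the whole second after the job is handed in: The plug block is home in the recess (centre within 5 mm sideways, underside within 2 mm of the floor, upright), and the fingers still carry the cover (contact over 1 N) at rest with its pin within 9 mm of the marker (about 4.5 degrees) (all of step 1 and distance between pointer and index_tip below 0.009 m and contact force between cover and the fingers above 1 N and velocity of joint cover between -0.15 and 0.15 rad/s); the arm keeps its last pose, push and grip.
It fails at once if the marker is moved on its scale (distance of index_tip from where it was at the start of the episode above 0.006 m).
It fails at once if the small bottle is knocked over (angle between flux_bottle's own z axis and vertical above 0.6 rad).
It also fails if it takes over 72 s, if anything falls off the work surface, if the arm or the gripper's body presses on something with over 40 N, if the wrist force passes 120 N, or if a joint passes its speed limit or range.

## Working session

There is one attempt and no reset: what is moved stays moved. The work goes in short steps, Python scripts to look and compute and a tool call to move; the robot and the scene stay as the last step left them, time stands still between calls to the robot, and variables do not carry over. Pictures are saved under pics/ and viewed, and the job is handed in when it is done.

Besides the shell and the picture viewer there is one more tool, called after "Request:" by a JSON object that holds its "api" and its "payload", one argument or row to a line. servo_tool: Moves the arm, as the interface text tells. Its arguments: {"type":"object","properties":{"increments":{"type":"array","items":{"type":"object","properties":{"dp":{"type":"array","items":{"type":"number"}},"spin":{"type":"number"}}}},"grip":{"type":"number"}},"required":["increments"]}

```bash
mkdir -p pics; ls; cat > h.py <<'E'
from workcell import *
import numpy as np, cv2
def save(f,n): cv2.imwrite('pics/'+n+'.png', f['pixels'][:,:,::-1])
def toworld(f,uv,d=None):
    u,v=uv
    if d is None:
        w=f['depth'][int(v)-1:int(v)+2,int(u)-1:int(u)+2]; w=w[w>0]; d=np.median(w) if w.size else np.nan
    K=f['mtx'];R=cv2.Rodrigues(np.array(f['rvec'],float))[0]
    pc=np.array([(u-K[0,2])/K[0,0]*d,(v-K[1,2])/K[1,1]*d,d])
    return R.T@(pc-np.array(f['tvec'],float).ravel())
def cloud(f):
    K=f['mtx'];R=cv2.Rodrigues(np.array(f['rvec'],float))[0]
    v,u=np.mgrid[0:480,0:640];d=f['depth']
    pc=np.stack([(u-K[0,2])/K[0,0]*d,(v-K[1,2])/K[1,1]*d,d],-1)
    w=(pc-np.array(f['tvec'],float).ravel())@R
    w[d<=0]=np.nan
    return w
E
python3 - <<'E'
from h import *
s=state();print(s)
for c in ['top','side','wrist']:
    f=grab_frame(c);save(f,c+'0');print(c,f['mtx'],f['rvec'],f['tvec'])
    np.savez(c+'0.npz',**f)
    for t in ['plug_center','recess_floor','cover_hinge','knob','pointer','index_tip','tester','flux_bottle','microscope']:
        r=spot_point(c,t)
        for q in r[:2]:
            o=(np.round(q['position'],1),round(q['conf'],2))
            print(t,o, np.round(toworld(f,q['position']),3) if c!='wrist' else '')
E
```

```text
pics
{'clock': 0.0, 'qpos': array([ 1.22657733e+00,  3.53652897e-01,  1.63413911e+00,  6.83137456e-06,
        1.15521081e+00, -2.39539527e-03]), 'qd': array([ 0.00151209, -0.00149831,  0.00141896,  0.00229637,  0.00212194,
        0.00110464]), 'effort': array([ 5.05125299e-04, -6.05272794e+01, -3.42066193e+01, -3.86557474e-05,
        9.43991763e-03,  1.59151489e-05]), 'tool_pos': array([0.20941935, 0.58861727, 0.40395642]), 'eef_rot': array([ 0.26714805,  1.55435139, -0.26933705]), 'wrist_force': array([ 0.16488891,  0.67031726, -0.32811714]), 'ft_torque': array([-0.01476986, -0.02150733,  0.02158769]), 'opening': 0.08506908865782388}
top [[574.04136807   0.         314.81560356]
 [  0.         574.04136807 237.55793233]
 [  0.           0.           1.        ]] [ 2.09550388 -2.1552641   0.16779925] [0.01369063 0.49662214 1.42740298]
plug_center (array([272.2, 259. ]), 0.56) [0.445 0.11  0.04 ]
recess_floor (array([406.7, 252.6]), 0.73) [ 0.454 -0.236  0.022]
recess_floor (array([452.9, 267.5]), 0.52) [ 0.407 -0.341  0.07 ]
cover_hinge (array([438.7, 204.1]), 0.78) [ 0.568 -0.315
[... 658 characters left out ...]
ter (array([262.2, 265.7]), 0.94) [0.427 0.098 0.031]
recess_floor (array([419.6, 301.1]), 0.72) [ 0.454 -0.24   0.025]
cover_hinge (array([471. , 262.5]), 0.88) [ 0.553 -0.317  0.074]
knob (array([475.5, 320.1]), 0.88) [ 0.397 -0.349  0.066]
pointer (array([511.5, 306.4]), 0.87) [ 0.476 -0.408  0.051]
index_tip (array([517.3, 273. ]), 0.53) [ 0.48  -0.401  0.128]
tester (array([456.6, 301.4]), 0.87) [ 0.435 -0.31   0.065]
flux_bottle (array([351.6, 278.3]), 0.53) [ 0.482 -0.087  0.013]
wrist [[371.64829954   0.         313.31450496]
 [  0.         371.64829954 244.70376894]
 [  0.           0.           1.        ]] [-2.37010479 -1.67412853 -0.2371208 ] [-0.62505656 -0.03679916  0.37919419]
```

```bash
python3 - <<'E'
import cv2,numpy as np
a=cv2.imread('pics/top0.png');b=cv2.imread('pics/side0.png')
cv2.imwrite('pics/top0z.png',cv2.resize(a[170:320,240:510],None,fx=2.9,fy=2.9,interpolation=2))
cv2.imwrite('pics/side0z.png',cv2.resize(b[180:380,230:550],None,fx=2.5,fy=2.5,interpolation=2))
E
```

```text
(no output)
```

View pics/top0.png

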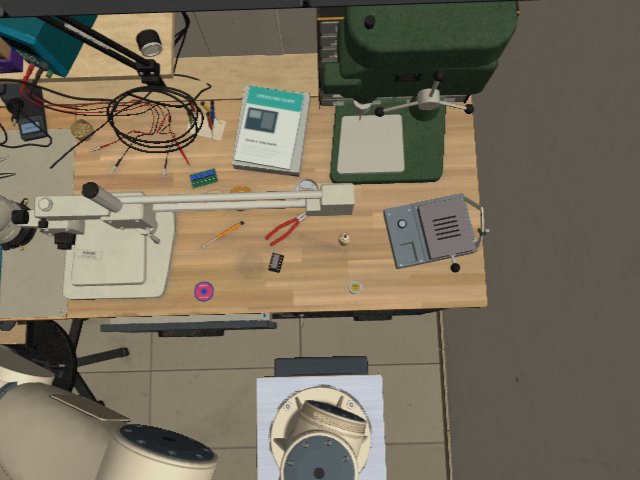

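View pics/top0z.png

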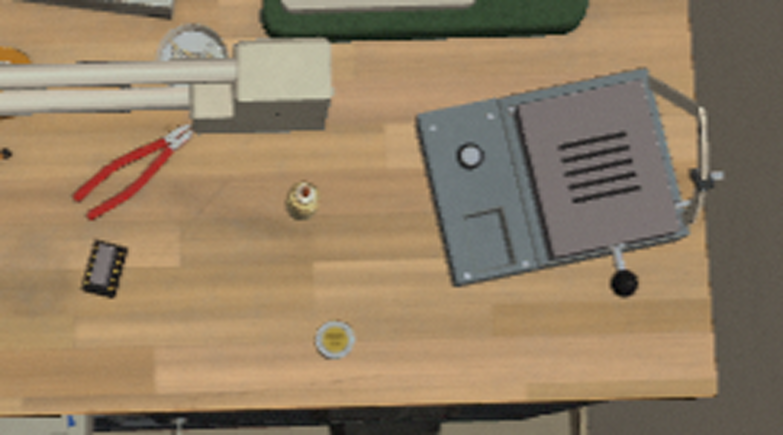

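View pics/side0z.png

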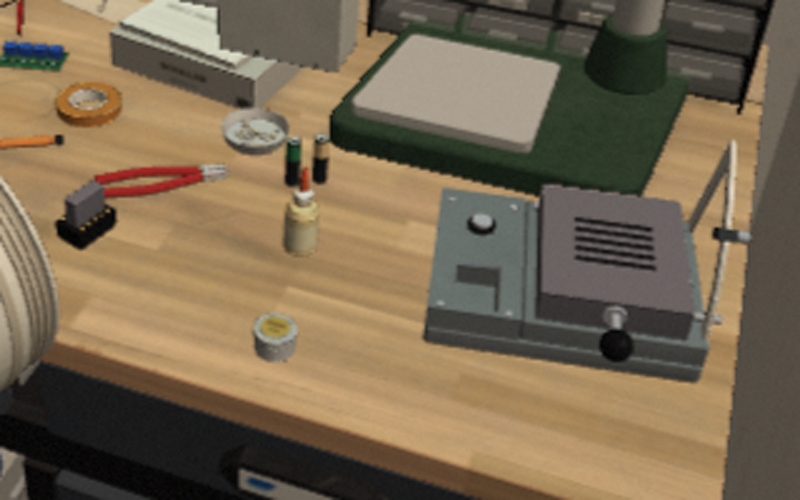

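Top view: plug at about (275,262), tester rotated about 10° at (430,232), knob at (455,267), marker at about (481,232), boom counterweight at (340,200). Next I'll measure poses from depth.

```bash
python3 - <<'E'
from h import *
for c in ['top','side']:
    f=dict(np.load(c+'0.npz'));w=cloud(f)
    # bench plane check
    m=(abs(w[...,0]-0.45)<.05)&(abs(w[...,1]-0.0)<.04);print(c,'bench z',np.nanmedian(w[m][:,2]),np.nanstd(w[m][:,2]))
    box=(abs(w[...,0]-0.44)<.07)&(abs(w[...,1]-0.105)<.06)
    for lo,hi in [(.036,.06),(.013,.028)]:
        p=w[box&(w[...,2]>lo)&(w[...,2]<hi)]
        print('plug',lo,len(p)); 
        if len(p)>10:
            r=cv2.minAreaRect((p[:,:2]*1000).astype(np.float32));print(r,p.mean(0))
    t=(w[...,0]>.36)&(w[...,0]<.62)&(w[...,1]<-.18)&(w[...,1]>-.46)
    for n,lo,hi in [('deck',.038,.055),('cover',.068,.083)]:
        p=w[t&(w[...,2]>lo)&(w[...,2]<hi)]
        r=cv2.minAreaRect((p[:,:2]*1000).astype(np.float32));print(n,len(p),np.round(r[0],1),np.round(r[1],1),r[2],np.median(p[:,2]))
        if n=='cover': continue
    p=w[t&(w[...,2]>.015)&(w[...,2]<.033)&(w[...,1]>-.29)&(w[...,0]<.5)]
    print('floor',len(p),np.median(p,0) if len(p) else '')
E
```

```text
top bench z -8.527372056317222e-05 0.0032804961839409696
plug 0.036 80
((439.35882568359375, 103.91189575195312), (14.432868003845215, 35.76368713378906), 72.01966857910156) [0.4391235  0.10387952 0.04577819]
plug 0.013 123
((461.439208984375, 103.39716339111328), (39.11688232421875, 95.10635375976562), 89.16545104980469) [0.43999641 0.1027044  0.02034604]
deck 2114 [ 508.9 -297.2] [155.8 214.7] 10.445867538452148 0.04527014205315173
cover 2485 [ 488.  -338.8] [180.9 127.8] 10.34448528289795 0.07510650283313376
floor 277 [ 0.45242917 -0.23567784  0.02507881]
side bench z 4.595411630489225e-05 0.0012619003407817015
plug 0.036 121
((437.97894287109375, 101.34371185302734), (16.84178352355957, 37.440093994140625), 76.48997497558594) [0.43616273 0.09909741 0.04322473]
plug 0.013 177
((438.3050842285156, 99.88934326171875), (32.590248107910156, 46.716304779052734), 75.06480407714844) [0.43163083 0.09558686 0.01964697]
deck 2520 [ 493.2 -306.3] [194.2 218.3] 10.222757339477539 0.04486806752402004
cover 2840 [ 487.  -343.3] [185.6 127. ] 10.686774253845215 0.07475922184637747
floor 515 [ 0.42650096 -0.24232479  0.02506529]
```

```bash
python3 - <<'E'
import cv2
b=cv2.imread('pics/side0.png')
cv2.imwrite('pics/s_t.png',cv2.resize(b[220:350,390:550],None,fx=4.5,fy=4.5,interpolation=2))
b=cv2.imread('pics/wrist0.png');cv2.imwrite('pics/w_t.png',b)
E
```

```text
(no output)
```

View pics/s_t.png

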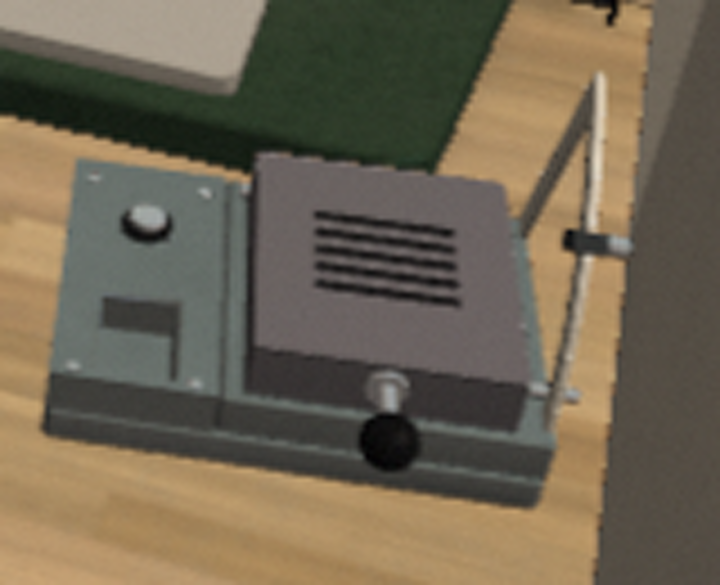

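View pics/w_t.png

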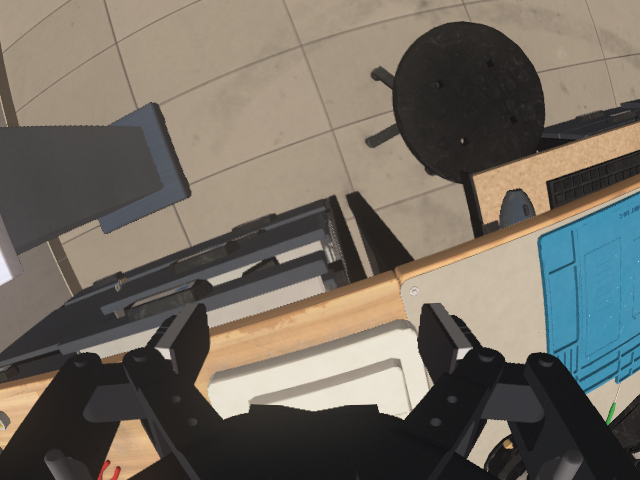

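```bash
python3 - <<'E'
from h import *
f=dict(np.load('top0.npz'));w=cloud(f)
m=(w[...,2]>.12)&(w[...,2]<.6)&(w[...,0]>.25)&(w[...,0]<.62)&(w[...,1]<.75)&(w[...,1]>-.5)
p=w[m]
for y in np.arange(-.5,.75,.05):
    q=p[(p[:,1]>=y)&(p[:,1]<y+.05)]
    if len(q): print(round(y,2),'xmin %.3f xmax %.3f zmax %.3f n%d'%(q[:,0].min(),q[:,0].max(),q[:,2].max(),len(q)))
s=state();R=cv2.Rodrigues(s['eef_rot'])[0];print(np.round(R,3))
# model fit: tester yaw from deck/cover edges using top
for c in ['top','side']:
    f=dict(np.load(c+'0.npz'));w=cloud(f)
    col=f['pixels'].astype(int).sum(-1)
    kn=(abs(w[...,0]-.405)<.03)&(abs(w[...,1]+.345)<.03)&(w[...,2]>.05)&(w[...,2]<.08)&(col<150)
    q=w[kn];print(c,'knob n',len(q),q.mean(0),q[:,2].max(),q.min(0),q.max(0))
    from scipy.optimize import least_squares
    r=least_squares(lambda c:np.linalg.norm(q-c,axis=1)-.012,q.mean(0)-[0,0,.008],loss='soft_l1',f_scale=.001);print(r.x,r.cost)
    t=(w[...,0]>.40)&(w[...,0]<.62)&(w[...,1]<-.26)&(w[...,1]>-.42)&(w[...,2]>.071)&(w[...,2]<.08)&(col>200)
    q=w[t];r=cv2.minAreaRect((q[:,:2]*1000).astype(np.float32));print('cover',np.round(r[0],1),np.round(r[1],1),r[2])
E
```

```text
-0.5 xmin 0.250 xmax 0.620 zmax 0.600 n19826
-0.45 xmin 0.475 xmax 0.510 zmax 0.153 n49
-0.4 xmin 0.477 xmax 0.559 zmax 0.172 n127
-0.1 xmin 0.527 xmax 0.577 zmax 0.283 n575
-0.05 xmin 0.526 xmax 0.577 zmax 0.289 n683
-0.0 xmin 0.528 xmax 0.563 zmax 0.291 n437
0.05 xmin 0.542 xmax 0.562 zmax 0.292 n387
0.1 xmin 0.541 xmax 0.562 zmax 0.290 n371
0.15 xmin 0.542 xmax 0.562 zmax 0.292 n376
0.2 xmin 0.541 xmax 0.562 zmax 0.292 n385
0.25 xmin 0.542 xmax 0.561 zmax 0.291 n376
0.3 xmin 0.541 xmax 0.562 zmax 0.290 n392
0.35 xmin 0.479 xmax 0.573 zmax 0.291 n954
0.4 xmin 0.505 xmax 0.574 zmax 0.424 n1294
0.45 xmin 0.508 xmax 0.564 zmax 0.302 n477
0.5 xmin 0.515 xmax 0.566 zmax 0.305 n616
0.55 xmin 0.467 xmax 0.564 zmax 0.313 n1345
0.6 xmin 0.467 xmax 0.554 zmax 0.293 n239
0.65 xmin 0.494 xmax 0.596 zmax 0.287 n1030
0.7 xmin 0.463 xmax 0.601 zmax 0.243 n456
[[ 0.     0.335  0.942]
 [-0.     0.942 -0.335]
 [-1.    -0.     0.   ]]
top knob n 60 [ 0.40673601 -0.34558834  0.0707295 ] 0.07776856042045745 [ 0.39751763 -0.35703482  0.05863549] [ 0.41788908 -0.33605445  0.07776856]
[ 0.4088674  -0.34649877  0.062818  ] 6.795470804354862e-05
cover [ 507.8 -335.3] [139.1 126.7] 10.782099723815918
side knob n 145 [ 0.4023962  -0.34980125  0.06699432] 0.07627539939182122 [ 0.39474677 -0.36201149  0.05125085] [ 0.43447591 -0.32367224  0.0762754 ]
[ 0.4082479  -0.35014057  0.06160505] 8.027734774193428e-05
cover [ 507.9 -339.4] [143. 127.] 10.686774253845215
```

Request:
{"api": "servo_tool", "payload": {
  "increments": [
    {"dp": [0.4, -2.43, 1.82]},
    {"dp": [0.4, -2.43, 1.82]},
    {"dp": [0.4, -2.43, 1.82]},
    {"dp": [0.4, -2.43, 1.82]},
    {"dp": [0.4, -2.43, 1.82]},
    {"dp": [0.4, -2.43, 1.82]},
    {"dp": [0.4, -2.43, 1.82]},
    {"dp": [0.4, -2.43, 1.82]},
    {"dp": [0.4, -2.43, 1.82]},
    {"dp": [0.4, -2.43, 1.82]}
  ],
  "grip": 0.3
}}

```text
invalid input
```

Request:
{"api": "servo_tool", "payload": {
  "increments": [
    {"dp": [0.8, -1.73, 2.48]},
    {"dp": [0.8, -1.73, 2.48]},
    {"dp": [0.8, -1.73, 2.48]},
    {"dp": [0.8, -1.73, 2.48]},
    {"dp": [0.8, -1.73, 2.48]},
    {"dp": [0.8, -1.73, 2.48]},
    {"dp": [0.8, -1.73, 2.48]},
    {"dp": [0.8, -1.73, 2.48]},
    {"dp": [0, 0, 0]},
    {"dp": [0, 0, 0]}
  ]
}}

```text
invalid input
```

```bash
python3 - <<'E'
from h import *
s=state();print(s['tool_pos'],s['opening'],s['wrist_force'],s['clock']);R=cv2.Rodrigues(s['eef_rot'])[0];print(np.round(R,3))
f=grab_frame('wrist');save(f,'wrist1');np.savez('wrist1.npz',**f)
Rc=cv2.Rodrigues(np.array(f['rvec']))[0];print('cam',-Rc.T@np.array(f['tvec']).ravel(),np.round(Rc,3))
print([(r['position'],r['conf']) for r in spot_point('wrist','plug_center')])
f=grab_frame('side');save(f,'side1');np.savez('side1.npz',**f)
E
```

```text
[0.20950522 0.58884853 0.4046736 ] 0.08531455492609287 [1.2238605  0.28873044 0.39675307] 1.5
[[ 0.     0.335  0.942]
 [-0.     0.942 -0.335]
 [-1.    -0.     0.   ]]
cam [0.14292037 0.61265514 0.37424636] [[ 0.334  0.942 -0.   ]
 [ 0.905 -0.321  0.278]
 [ 0.262 -0.093 -0.961]]
[]
```

View pics/wrist1.png

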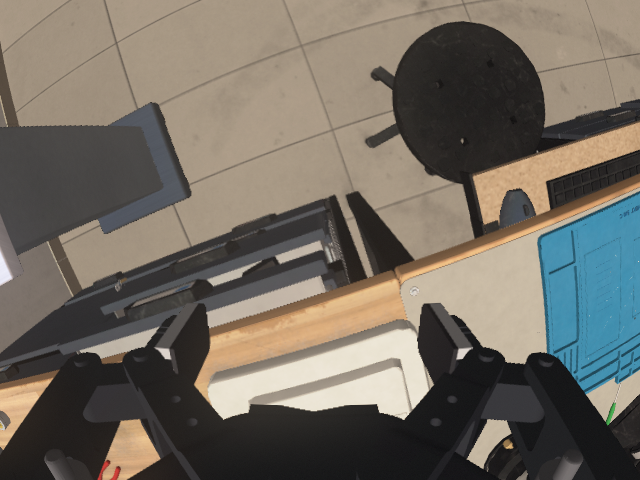

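View pics/side1.png

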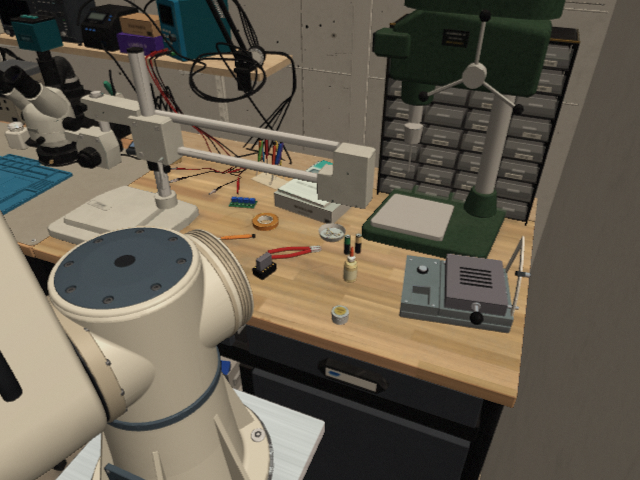

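The arm hasn't moved: the call was refused, probably because `spin` is required. I'll retry with it included.

Request:
{"api": "servo_tool", "payload": {
  "increments": [
    {"dp": [0.4, -2.43, 1.82], "spin": 0},
    {"dp": [0.4, -2.43, 1.82], "spin": 0},
    {"dp": [0.4, -2.43, 1.82], "spin": 0},
    {"dp": [0.4, -2.43, 1.82], "spin": 0},
    {"dp": [0.4, -2.43, 1.82], "spin": 0},
    {"dp": [0.4, -2.43, 1.82], "spin": 0},
    {"dp": [0.4, -2.43, 1.82], "spin": 0},
    {"dp": [0.4, -2.43, 1.82], "spin": 0},
    {"dp": [0.4, -2.43, 1.82], "spin": 0},
    {"dp": [0.4, -2.43, 1.82], "spin": 0}
  ],
  "grip": 0.3
}}

```text
clock: 2.48
tool_pos: [0.2996, 0.2976, 0.3647]
eef_rot: [0.268, 1.554, -0.268]
wrist_force: [0.1, 0.3, 0.5]
opening: 0.0602
```

Request:
{"api": "servo_tool", "payload": {
  "increments": [
    {"dp": [0.8, -1.73, 2.48], "spin": 0},
    {"dp": [0.8, -1.73, 2.48], "spin": 0},
    {"dp": [0.8, -1.73, 2.48], "spin": 0},
    {"dp": [0.8, -1.73, 2.48], "spin": 0},
    {"dp": [0.8, -1.73, 2.48], "spin": 0},
    {"dp": [0.8, -1.73, 2.48], "spin": 0},
    {"dp": [0.8, -1.73, 2.48], "spin": 0},
    {"dp": [0.8, -1.73, 2.48], "spin": 0},
    {"dp": [0, 0, 0], "spin": 0},
    {"dp": [0, 0, 0], "spin": 0}
  ]
}}

```text
clock: 3.32
tool_pos: [0.4406, 0.1009, 0.3004]
eef_rot: [0.27, 1.554, -0.271]
wrist_force: [-0.5, -0.1, 0.2]
opening: 0.0598
```

```bash
python3 - <<'E'
from h import *
s=state();print(s['tool_pos'],s['opening'],s['wrist_force'],s['clock']);R=cv2.Rodrigues(s['eef_rot'])[0];print(np.round(R,3))
f=grab_frame('wrist');save(f,'wrist2');np.savez('wrist2.npz',**f)
print([(r['position'],r['conf']) for r in spot_point('wrist','plug_center')])
E
```

```text
[0.44060756 0.10088961 0.30036592] 0.059810974015060865 [-0.54267877 -0.10727195  0.16097331] 3.3167
[[-0.001  0.338  0.941]
 [-0.     0.941 -0.338]
 [-1.    -0.    -0.001]]
[([318.0, 239.2], 0.89)]
```

View pics/wrist2.png

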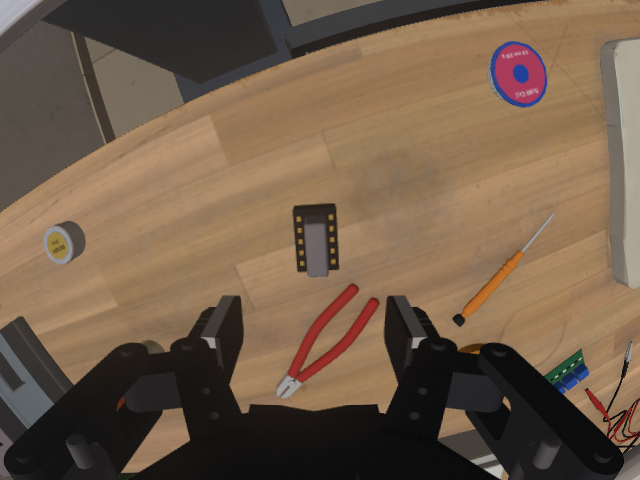

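Wrist view: plug at about (317,240), nearly aligned with the jaws; pliers lie ahead. Next I'll measure it with wrist depth.

```bash
cat >> h.py <<'E'
def wcloud(f):
    K=f['mtx'];R=cv2.Rodrigues(np.array(f['rvec'],float))[0]
    v,u=np.mgrid[0:480,0:640];d=f['depth'].astype(float)
    a=(u-K[0,2])/K[0,0];b=(v-K[1,2])/K[1,1];th=np.hypot(a,b)+1e-9
    k=np.tan(th)/th
    pc=np.stack([a*k*d,b*k*d,d],-1)
    w=(pc-np.array(f['tvec'],float).ravel())@R
    w[d<=0]=np.nan
    return w
E
python3 - <<'E'
from h import *
f=dict(np.load('wrist2.npz'));w=wcloud(f)
box=(abs(w[...,0]-0.44)<.05)&(abs(w[...,1]-0.10)<.04)
m=(abs(w[...,0]-.40)<.02)&(abs(w[...,1]-.1)<.06);print('bench',np.nanmedian(w[m][:,2]))
for lo,hi in [(.040,.052),(.016,.024)]:
    p=w[box&(w[...,2]>lo)&(w[...,2]<hi)]
    r=cv2.minAreaRect((p[:,:2]*1000).astype(np.float32));print(len(p),r,p.mean(0),np.median(p[:,2]))
    print(np.percentile(p,[1,99],axis=0))
E
```

```text
bench 0.1995253410846199
1197 ((439.0399475097656, 103.57640838623047), (14.102258682250977, 36.19717025756836), 73.80152130126953) [0.43816053 0.10364983 0.04603581] 0.04615498642727427
[[0.4210967  0.0937061  0.04182994]
 [0.45628062 0.11320409 0.0477546 ]]
1580 ((439.43408203125, 103.12150573730469), (30.551586151123047, 47.37922668457031), 73.72828674316406) [0.43556944 0.10471247 0.02043273] 0.020434646062363768
[[0.41460982 0.08478303 0.01734503]
 [0.46312859 0.12248263 0.02256194]]
```

Request:
{"api": "servo_tool", "payload": {
  "increments": [
    {"dp": [0, 0.18, -0.24], "spin": -3.5},
    {"dp": [1.5, 0, 0], "spin": 0},
    {"dp": [1.5, 0, 0], "spin": 0},
    {"dp": [1.5, 0, 0], "spin": 0},
    {"dp": [1.5, 0, 0], "spin": 0},
    {"dp": [1.5, 0, 0], "spin": 0},
    {"dp": [1.5, 0, 0], "spin": 0},
    {"dp": [1.2, 0, 0], "spin": 0},
    {"dp": [0, 0, 0], "spin": 0},
    {"dp": [0, 0, 0], "spin": 0}
  ]
}}

```text
clock: 4.25
tool_pos: [0.4379, 0.1053, 0.1987]
eef_rot: [0.219, 1.561, -0.219]
wrist_force: [-0.5, -0.4, 0.5]
opening: 0.0597
```

Request:
{"api": "servo_tool", "payload": {
  "increments": [
    {"dp": [0, 0, 0], "spin": 0},
    {"dp": [0, 0, 0], "spin": 0},
    {"dp": [0, 0, 0], "spin": 0},
    {"dp": [0, 0, 0], "spin": 0},
    {"dp": [0, 0, 0], "spin": 0},
    {"dp": [0, 0, 0], "spin": 0},
    {"dp": [0, 0, 0], "spin": 0},
    {"dp": [0, 0, 0], "spin": 0}
  ],
  "grip": 1
}}

```text
clock: 4.92
tool_pos: [0.4386, 0.1046, 0.1993]
eef_rot: [0.221, 1.559, -0.22]
wrist_force: [-1.7, 1.0, 7.1]
opening: 0.0125
```

Request:
{"api": "servo_tool", "payload": {
  "increments": [
    {"dp": [-1.5, 0, 0], "spin": 0},
    {"dp": [-2, 0, 0], "spin": 0},
    {"dp": [-2, 0, 0], "spin": 0},
    {"dp": [-2, 0, 0], "spin": 0},
    {"dp": [-2, 0, 0], "spin": 0},
    {"dp": [-2, 0, 0], "spin": 0},
    {"dp": [-2, 0, 0], "spin": 0},
    {"dp": [-0.5, 0, 0], "spin": 0},
    {"dp": [0, 0, 0], "spin": 0}
  ]
}}

```text
clock: 5.67
tool_pos: [0.4388, 0.1045, 0.34]
eef_rot: [0.221, 1.557, -0.219]
wrist_force: [-0.0, -0.6, -1.1]
opening: 0.0125
```

Request:
{"api": "servo_tool", "payload": {
  "increments": [
    {"dp": [0, -2, 0.4], "spin": 0},
    {"dp": [0, -3.4, 0.75], "spin": 0},
    {"dp": [0, -3.4, 0.75], "spin": 0},
    {"dp": [0, -3.4, 0.8], "spin": 0},
    {"dp": [0, -3.4, 0.8], "spin": 0},
    {"dp": [0, -3.4, 0.8], "spin": 0},
    {"dp": [0, -3.4, 0.8], "spin": 0},
    {"dp": [0, -3.4, 0.8], "spin": 0},
    {"dp": [0, -3.4, 0.8], "spin": 0},
    {"dp": [0, -3.4, 0.8], "spin": 0}
  ]
}}

```text
clock: 6.5
tool_pos: [0.4192, -0.2311, 0.3372]
eef_rot: [0.221, 1.561, -0.22]
wrist_force: [1.4, -0.3, -0.3]
opening: 0.0127
```

Request:
{"api": "servo_tool", "payload": {
  "increments": [
    {"dp": [0, 0, 0], "spin": -5.3},
    {"dp": [0, 0, 0], "spin": -5.3},
    {"dp": [0, 0, 0], "spin": -5.3},
    {"dp": [0, 0, 0], "spin": -5.3},
    {"dp": [0, 0, 0], "spin": -5.3},
    {"dp": [0, 0, 0], "spin": 0},
    {"dp": [0, 0, 0], "spin": 0}
  ]
}}

```text
clock: 7.08
tool_pos: [0.4198, -0.2293, 0.3375]
eef_rot: [-0.14, 1.568, 0.141]
wrist_force: [0.1, -0.2, -0.9]
opening: 0.0129
```

```bash
python3 - <<'E'
from h import *
s=state();print(s['tool_pos'],s['opening'],s['wrist_force'],s['clock']);R=cv2.Rodrigues(s['eef_rot'])[0];print(np.round(R,3))
f=grab_frame('wrist');save(f,'wrist3');np.savez('wrist3.npz',**f)
for t in ['recess_floor','knob','plug_center','pointer','index_tip']:
  print(t,[(r['position'],r['conf']) for r in spot_point('wrist',t)])
f=grab_frame('side');save(f,'side3');np.savez('side3.npz',**f)
E
```

```text
[ 0.41978745 -0.22934733  0.33751399] 0.01286609796269331 [ 0.12187984 -0.16982436 -0.9065892 ] 7.0833
[[-0.002 -0.178  0.984]
 [ 0.001  0.984  0.178]
 [-1.     0.001 -0.001]]
recess_floor []
knob [([153.2, 201.8], 0.73)]
plug_center [([312.5, 308.6], 0.69)]
pointer [([90.8, 269.9], 0.94)]
index_tip [([52.5, 327.1], 0.82)]
```

View pics/wrist3.png

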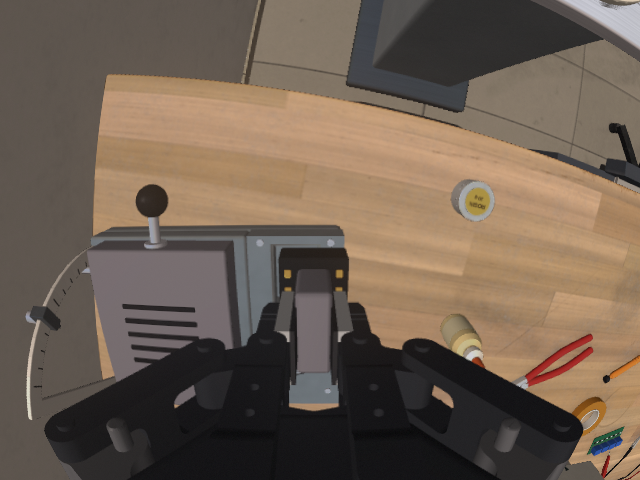

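View pics/side3.png

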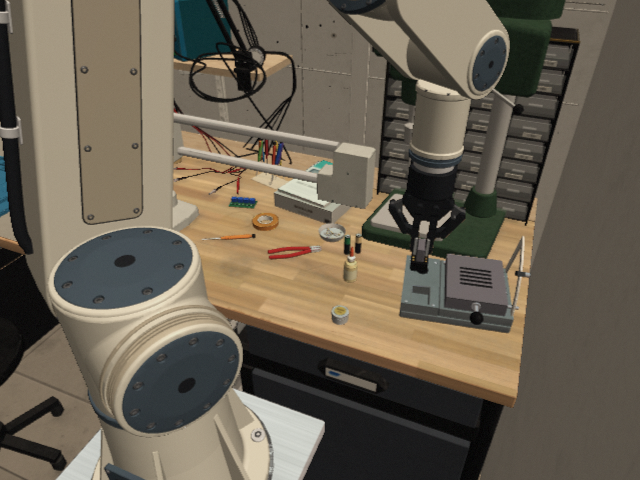

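The recess is hidden behind the held block. I'll shift left to see it.

Request:
{"api": "servo_tool", "payload": {
  "increments": [
    {"dp": [0, 3, -1], "spin": 0},
    {"dp": [0, 3, -1], "spin": 0},
    {"dp": [0, 1, -1], "spin": 0},
    {"dp": [0, 0, 0], "spin": 0},
    {"dp": [0, 0, 0], "spin": 0}
  ]
}}

```text
clock: 7.85
tool_pos: [0.378, -0.1659, 0.339]
eef_rot: [-0.144, 1.565, 0.143]
wrist_force: [-0.3, 0.4, -0.7]
opening: 0.0128
```

```bash
python3 - <<'E'
from h import *
s=state();print(s['tool_pos'],s['opening'],s['wrist_force'],s['clock']);R=cv2.Rodrigues(s['eef_rot'])[0]
f=grab_frame('wrist');save(f,'wrist4');np.savez('wrist4.npz',**f,tp=s['tool_pos'],R=R)
for t in ['recess_floor','knob','plug_center','pointer','index_tip']:
  print(t,[(r['position'],r['conf']) for r in spot_point('wrist',t)])
w=wcloud(f)
p=w.reshape(-1,3)
# plug in hand, tool frame
q=(w-s['tool_pos'])@R
m=(q[...,0]>.14)&(q[...,0]<.22)&(abs(q[...,1])<.03)&(abs(q[...,2])<.04)
print(np.histogram(q[m][:,0],20))
t=(w[...,0]>.36)&(w[...,0]<.62)&(w[...,1]<-.15)&(w[...,1]>-.46)
for n,lo,hi in [('deck',.042,.049),('cover',.072,.079),('floor',.02,.029)]:
    mm=t&(w[...,2]>lo)&(w[...,2]<hi);print(n,mm.sum(),np.median(w[mm],0))
E
```

```text
[ 0.37801192 -0.16590948  0.33900413] 0.012752006201575797 [-0.31124662  0.42950472 -0.73551107] 7.85
recess_floor [([214.3, 299.8], 0.67)]
knob [([83.2, 239.5], 0.73)]
plug_center []
pointer [([41.5, 298.0], 0.67)]
index_tip [([7.4, 349.3], 0.71)]
(array([ 218,  283,  308,  289, 2652,  613,  313,  294,  232,  212,  132,
         77,   88,  454, 1281,  177,  110,  102,  108,  138]), array([0.14003285, 0.14276994, 0.14550703, 0.14824413, 0.15098122,
       0.15371831, 0.1564554 , 0.15919249, 0.16192958, 0.16466667,
       0.16740376, 0.17014085, 0.17287794, 0.17561503, 0.17835213,
       0.18108922, 0.18382631, 0.1865634 , 0.18930049, 0.19203758,
       0.19477467]))
deck 5920 [ 0.44915283 -0.25755514  0.04529682]
cover 10764 [ 0.48039257 -0.33448098  0.07537853]
floor 2219 [ 0.44759743 -0.24152577  0.02532094]
```

View pics/wrist4.png

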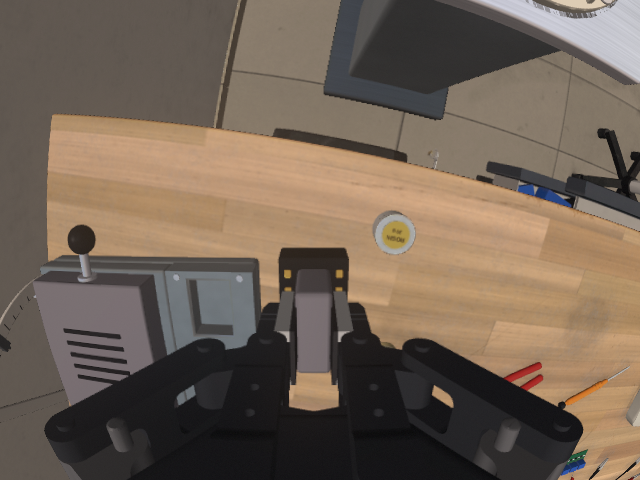

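```bash
cat > rec.py <<'E'
from h import *
def rays(f):
    K=f['mtx'];R=cv2.Rodrigues(np.array(f['rvec'],float))[0]
    v,u=np.mgrid[0:480,0:640]
    a=(u-K[0,2])/K[0,0];b=(v-K[1,2])/K[1,1];th=np.hypot(a,b)+1e-9
    k=np.tan(th)/th
    d=np.stack([a*k,b*k,np.ones_like(a)],-1)@R
    o=-R.T@np.array(f['tvec'],float).ravel()
    return o,d
f=dict(np.load('wrist4.npz'));w=wcloud(f);R=f['R'];tp=f['tp'];q=(w-tp)@R
for n,lo,hi in [('rib',.148,.156),('foot',.1765,.1815)]:
    m=(q[...,0]>lo)&(q[...,0]<hi)&(abs(q[...,1])<.028)&(abs(q[...,2])<.035)
    p=q[m][:,1:];
    lab=cv2.connectedComponents(m.astype(np.uint8))[1]
    r=cv2.minAreaRect((p*1000).astype(np.float32));print(n,len(p),r,np.percentile(p,[1,99],axis=0))
    print(np.percentile(p[:,0][p[:,1]<-.012],[1,99]))
o,d=rays(f)
s=(0.045-o[2])/d[...,2];P=o+d*s[...,None]
hole=(w[...,2]<.041)&(abs(P[...,0]-.45)<.05)&(P[...,1]>-.272)&(P[...,1]<-.2)&(w[...,2]>.01)
n,lab,st,c=cv2.connectedComponentsWithStats(hole.astype(np.uint8))
i=1+np.argmax(st[1:,4]);m=lab==i;print(st[i])
p=P[m];r=cv2.minAreaRect((p[:,:2]*1000).astype(np.float32));print('hole',len(p),r,np.nanmedian(w[m][:,2]))
im=f['pixels'][:,:,::-1].copy();im[m]=(0,0,255);cv2.imwrite('pics/hole.png',cv2.resize(im[220:370,130:350],None,fx=3,fy=3))
# cover/deck yaw: front edge & line between deck points
cov=(w[...,2]>.072)&(w[...,2]<.079)&(w[...,1]<-.27)&(w[...,1]>-.41)&(w[...,0]>.41)&(w[...,0]<.58)&(f['pixels'].sum(-1)>200)
p=w[cov];r=cv2.minAreaRect((p[:,:2]*1000).astype(np.float32));print('cover',len(p),r)
yaw=np.arctan2(R[1,2],R[0,2]);print('tool yaw',np.degrees(yaw))
E
python3 rec.py
```

```text
rib 3538 ((-2.2852249145507812, -1.2756729125976562), (35.53452682495117, 35.09820556640625), 34.597679138183594) [[-0.01830294 -0.0170642 ]
 [ 0.01849161  0.01735482]]
[-0.00651752  0.00700829]
foot 1753 ((0.1741018295288086, -13.325176239013672), (29.930334091186523, 19.071178436279297), 0.8517464399337769) [[-0.01450694 -0.02243139]
 [ 0.01487227 -0.006647  ]]
[-0.01445785  0.01486869]
[ 190  280   43   54 1962]
hole 1962 ((450.70098876953125, -236.207275390625), (47.5998420715332, 32.65208435058594), 10.315528869628906) 0.025774880484777225
cover 9352 ((486.9601745605469, -352.5671691894531), (116.17961883544922, 171.32937622070312), 41.47719192504883)
tool yaw 10.446865835878706
```

View pics/hole.png

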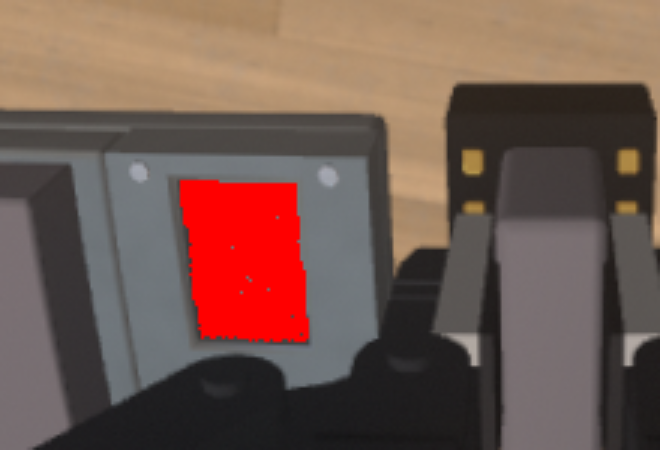

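```bash
cat >> rec.py <<'E'
print('---')
a=np.radians(10.4);Rt=np.array([[np.cos(a),-np.sin(a)],[np.sin(a),np.cos(a)]])
c0=np.array([.4514,-.2364]);L=(w[...,:2]-c0)@Rt
inn=(abs(L[...,0])<.032)&(abs(L[...,1])<.024)&(w[...,2]>.029)&(w[...,2]<.041)
k=inn&(abs(L[...,1])<.012);print('x wall',k.sum(),np.median(L[k][:,0]),np.percentile(L[k][:,0],[10,90]))
k=inn&(abs(L[...,0])<.018);print('y wall',k.sum(),np.median(L[k][:,1]),np.percentile(L[k][:,1],[10,90]))
fl=(abs(L[...,0])<.035)&(abs(L[...,1])<.026)&(w[...,2]>.02)&(w[...,2]<.028)
print('floor ext',np.percentile(L[fl][:,:],[1,99],axis=0))
k=(w[...,2]>.0435)&(w[...,2]<.048)
for nm,ax,o2 in [('x',0,1),('y',1,0)]:
    kk=k&(abs(L[...,o2])<.012)&(abs(L[...,ax])<.035); v=L[kk][:,ax]
    print('deck',nm,'neg edge',np.percentile(v[v<0],[97,99.5]) if (v<0).any() else '','pos edge',np.percentile(v[v>0],[.5,3]) if (v>0).any() else '')
E
python3 rec.py | sed -n '/---/,$p'
```

```text
---
x wall 255 0.02484622666376166 [-0.03175067  0.02546403]
y wall 192 -0.017054924885989427 [-0.01752139 -0.01658136]
floor ext [[-0.03228359 -0.02033464]
 [ 0.02535997  0.02113537]]
deck x neg edge [-0.02436851 -0.02407271] pos edge [0.02433204 0.02467648]
deck y neg edge [-0.01742447 -0.01636427] pos edge [0.01632369 0.01704712]
```

Request:
{"api": "servo_tool", "payload": {
  "increments": [
    {"dp": [0, -2.8, 2], "spin": 0},
    {"dp": [0, -2.8, 2], "spin": 0},
    {"dp": [0, -2.7, 1.93], "spin": 0},
    {"dp": [1.5, 0, 0], "spin": 0},
    {"dp": [2, 0, 0], "spin": 0},
    {"dp": [2, 0, 0], "spin": 0},
    {"dp": [1.7, 0, 0], "spin": 0},
    {"dp": [0, 0, 0], "spin": 0},
    {"dp": [0, 0, 0], "spin": 0},
    {"dp": [0, 0, 0], "spin": 0}
  ]
}}

```text
clock: 8.98
tool_pos: [0.4518, -0.2374, 0.2674]
eef_rot: [-0.143, 1.565, 0.142]
wrist_force: [-0.4, 0.1, -0.6]
opening: 0.0126
```

```bash
python3 - <<'E'
from h import *
s=state();print(s['tool_pos'],s['wrist_force'],s['clock']);R=cv2.Rodrigues(s['eef_rot'])[0];print(np.round(R,4))
print((np.array([.4513,-.2367,.262])-s['tool_pos'])@R*100)
f=grab_frame('wrist');save(f,'wrist5');np.savez('wrist5.npz',**f,tp=s['tool_pos'],R=R)
f=grab_frame('side');save(f,'side5')
cv2.imwrite('pics/side5z.png',cv2.resize(f['pixels'][200:340,370:540,::-1],None,fx=4,fy=4))
E
```

```text
[ 0.45177297 -0.23739898  0.2673507 ] [-0.3624164   0.07428393 -0.63426506] 8.9833
[[ 6.000e-04 -1.806e-01  9.836e-01]
 [-3.000e-04  9.836e-01  1.806e-01]
 [-1.000e+00 -5.000e-04  6.000e-04]]
[ 0.5350154   0.07753352 -0.03420052]
```

View pics/wrist5.png

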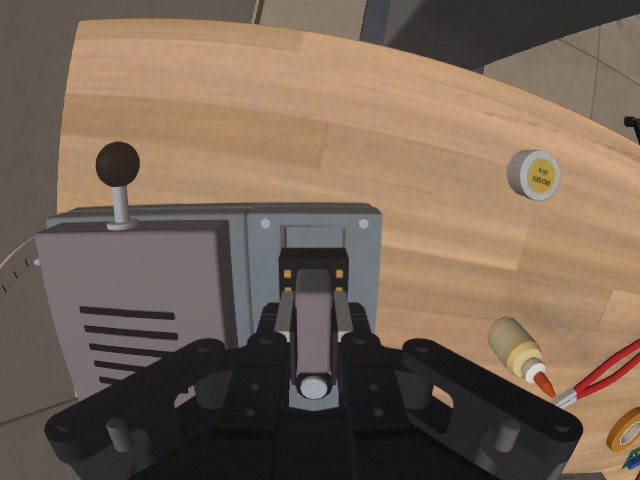

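View pics/side5z.png

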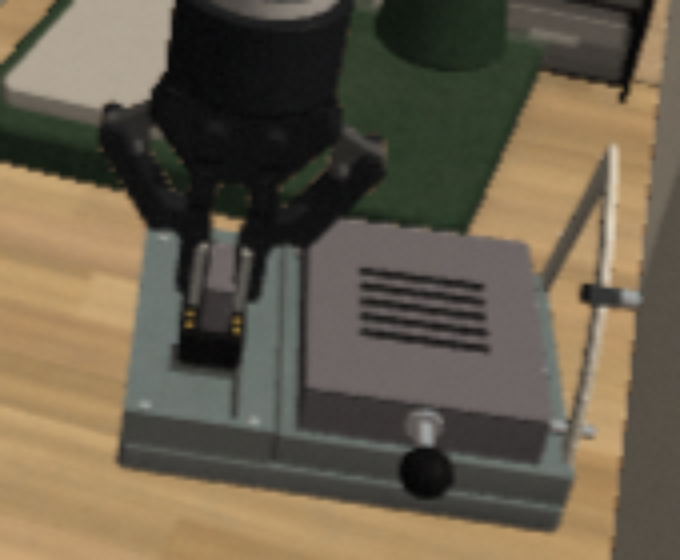

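Wrist view: recess opening is centred at column 315 and the plug foot at 313.5, so they line up. I'll make a small correction and descend.

Request:
{"api": "servo_tool", "payload": {
  "increments": [
    {"dp": [0.4, 0.08, -0.03], "spin": 0},
    {"dp": [0.6, 0, 0], "spin": 0},
    {"dp": [0.6, 0, 0], "spin": 0},
    {"dp": [0.5, 0, 0], "spin": 0},
    {"dp": [0.4, 0, 0], "spin": 0},
    {"dp": [0.3, 0, 0], "spin": 0},
    {"dp": [0.3, 0, 0], "spin": 0},
    {"dp": [0, 0, 0], "spin": 0}
  ]
}}

```text
clock: 9.75
tool_pos: [0.4507, -0.2362, 0.235]
eef_rot: [-0.142, 1.567, 0.143]
wrist_force: [0.6, 0.2, -1.2]
opening: 0.0125
```

Request:
{"api": "servo_tool", "payload": {
  "increments": [
    {"dp": [0.3, 0, 0], "spin": 0},
    {"dp": [0.3, 0, 0], "spin": 0},
    {"dp": [0.3, 0, 0], "spin": 0},
    {"dp": [0.2, 0, 0], "spin": 0},
    {"dp": [0, 0, 0], "spin": 0},
    {"dp": [0, 0, 0], "spin": 0}
  ]
}}

```text
clock: 10.25
tool_pos: [0.4509, -0.2363, 0.2246]
eef_rot: [-0.143, 1.566, 0.143]
wrist_force: [0.2, 0.1, -0.9]
opening: 0.0126
```

Request:
{"api": "servo_tool", "payload": {
  "increments": [
    {"dp": [0.1, 0, 0], "spin": 0},
    {"dp": [0.1, 0, 0], "spin": 0},
    {"dp": [0, 0, 0], "spin": 0},
    {"dp": [0, 0, 0], "spin": 0}
  ]
}}

```text
clock: 10.58
tool_pos: [0.4509, -0.2363, 0.2243]
eef_rot: [-0.143, 1.566, 0.143]
wrist_force: [-5.8, 3.3, 23.4]
opening: 0.0126
```

It bottomed out at the expected height (23 N). I'll release with a partial opening and lift.

Request:
{"api": "servo_tool", "payload": {
  "increments": [
    {"dp": [-0.1, 0, 0], "spin": 0},
    {"dp": [0, 0, 0], "spin": 0},
    {"dp": [0, 0, 0], "spin": 0},
    {"dp": [0, 0, 0], "spin": 0},
    {"dp": [0, 0, 0], "spin": 0},
    {"dp": [0, 0, 0], "spin": 0}
  ],
  "grip": 0.6
}}

```text
clock: 11.08
tool_pos: [0.4508, -0.2362, 0.2235]
eef_rot: [-0.143, 1.566, 0.143]
wrist_force: [-0.8, -0.1, 0.8]
opening: 0.034
```

Request:
{"api": "servo_tool", "payload": {
  "increments": [
    {"dp": [-1.5, 0, 0], "spin": 0},
    {"dp": [-2, 0, 0], "spin": 0},
    {"dp": [-2.5, 0, 0], "spin": 0},
    {"dp": [-2.5, 0, 0], "spin": 0},
    {"dp": [-1.5, 0, -2], "spin": 0},
    {"dp": [0, 0, -3], "spin": 0},
    {"dp": [0, 0, -3], "spin": 0},
    {"dp": [0, 0, -2], "spin": 0},
    {"dp": [0, 0, 0], "spin": 0},
    {"dp": [0, 0, 0], "spin": 0}
  ]
}}

```text
clock: 11.92
tool_pos: [0.3519, -0.2545, 0.3238]
eef_rot: [-0.142, 1.566, 0.141]
wrist_force: [0.1, 0.0, 0.2]
opening: 0.034
```

```bash
python3 - <<'E'
from h import *
s=state();print(s['tool_pos'],s['opening'],s['wrist_force'],s['clock']);R=cv2.Rodrigues(s['eef_rot'])[0]
f=grab_frame('wrist');save(f,'wrist6');np.savez('wrist6.npz',**f,tp=s['tool_pos'],R=R)
w=wcloud(f)
for t in ['knob','pointer','index_tip','plug_center','cover_hinge']:
  for r in spot_point('wrist',t)[:1]:
    u,v=np.round(r['position']).astype(int);print(t,r['position'],r['conf'],np.nanmedian(w[v-2:v+3,u-2:u+3].reshape(-1,3),axis=0))
f=grab_frame('side');save(f,'side6');np.savez('side6.npz',**f);w=cloud(f)
for t in ['knob','pointer','index_tip','plug_center','cover_hinge']:
  for r in spot_point('side',t)[:1]:
    u,v=np.round(r['position']).astype(int);print(t,r['position'],r['conf'],np.nanmedian(w[v-1:v+2,u-1:u+2].reshape(-1,3),axis=0))
cv2.imwrite('pics/side6z.png',cv2.resize(f['pixels'][200:340,370:540,::-1],None,fx=4,fy=4))
E
```

```text
[ 0.35191481 -0.25449784  0.32381186] 0.03404586800407037 [0.0936846  0.04920037 0.15116943] 11.9167
knob [173.4, 300.2] 0.77 [ 0.40208231 -0.34334352  0.07184915]
pointer [116.5, 354.0] 0.95 [ 0.4588833  -0.39027041  0.07522824]
plug_center [311.0, 365.3] 0.94 [ 0.43479226 -0.2408713   0.07040981]
knob [455.7, 303.5] 0.74 [ 0.43469561 -0.30955192  0.05810101]
pointer [510.0, 307.0] 0.55 [ 0.47448433 -0.40531444  0.0512866 ]
index_tip [515.3, 275.7] 0.65 [ 0.63851637 -0.41081489  0.00094115]
plug_center [418.5, 292.5] 0.52 [ 0.43405235 -0.23623789  0.062386  ]
cover_hinge [471.8, 266.2] 0.67 [ 0.54036088 -0.32067323  0.07480578]
```

View pics/wrist6.png

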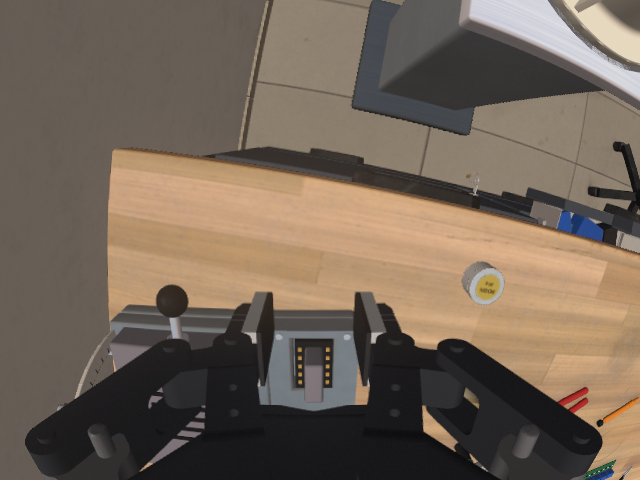

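View pics/side6z.png

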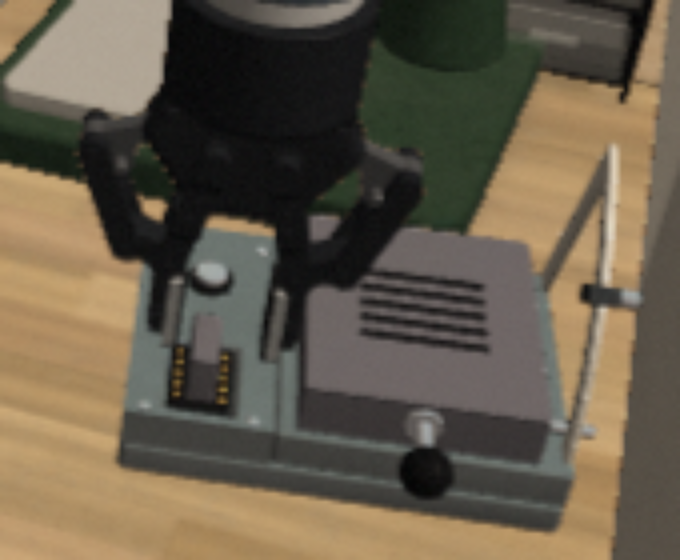

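Plug is seated; rib top at 0.0704 (expected 0.071). Next: fit the knob sphere and the marker angle.

```bash
cat > mk.py <<'E'
from h import *
from scipy.optimize import least_squares
import sys
a=np.radians(10.4);X=np.array([np.cos(a),np.sin(a),0]);Y=np.array([-np.sin(a),np.cos(a),0])
for n in ['wrist3','wrist4','wrist6']:
    f=dict(np.load(n+'.npz'));w=wcloud(f);col=f['pixels'].astype(int).sum(-1)
    k=(abs(w[...,0]-.405)<.02)&(abs(w[...,1]+.347)<.02)&(w[...,2]>.055)&(w[...,2]<.08)&(col<170)
    q=w[k]
    if len(q)>20:
        r=least_squares(lambda c:np.linalg.norm(q-c,axis=1)-.012,q.mean(0)-[0,0,.008],loss='soft_l1',f_scale=.001);print(n,'knob',len(q),np.round(r.x,4),np.sqrt(np.mean(r.fun**2)))
    p=w[(w[...,2]>.071)&(w[...,2]<.079)&(col>180)&(w[...,1]<-.27)&(w[...,1]>-.42)&(w[...,0]>.4)]
    print(' cover top ext along X',np.percentile(p@X,[.5,99.5]),'Y',np.percentile(p@Y,[.5,99.5]))
    # scale/marker points
    m=(w[...,1]<-.385)&(w[...,1]>-.46)&(w[...,0]>.40)&(w[...,0]<.62)&(w[...,2]>.04)&(w[...,2]<.2)
    d=m&(col<230)&(w[...,2]>.085)
    print(' dark',d.sum())
    if d.sum():
        p=w[d];L=np.c_[p@X,p@Y,p[:,2]];print(np.percentile(L,[2,50,98],axis=0).round(4))
f=dict(np.load('side0.npz'));w=cloud(f);p=w[(w[...,2]>.10)&(w[...,1]<-.385)&(w[...,1]>-.46)&(w[...,0]>.42)&(w[...,0]<.62)&(f['pixels'].astype(int).sum(-1)<230)]
L=np.c_[p@X,p@Y,p[:,2]];print('side dark',len(p),np.percentile(L,[2,50,98],axis=0).round(4))
f=dict(np.load('wrist3.npz'))
cv2.imwrite('pics/w3z.png',cv2.resize(f['pixels'][180:430,10:270,::-1],None,fx=2.4,fy=2.4,interpolation=2))
E
python3 mk.py
```

```text
wrist3 knob 781 [ 0.4079 -0.348   0.062 ] 0.0005707539436661384
 cover top ext along X [0.37117935 0.49979032] Y [-0.48315889 -0.36040888]
 dark 739
[[ 0.395  -0.4903  0.0883]
 [ 0.4061 -0.4825  0.1275]
 [ 0.4834 -0.4771  0.155 ]]
wrist4 knob 617 [ 0.408  -0.3479  0.0621] 0.0006129708836389382
 cover top ext along X [0.37132236 0.49773842] Y [-0.48355913 -0.36022616]
 dark 281
[[ 0.3939 -0.487   0.0867]
 [ 0.4115 -0.4822  0.1213]
 [ 0.4851 -0.4767  0.1474]]
wrist6 knob 783 [ 0.408  -0.3479  0.0621] 0.000558047275474387
 cover top ext along X [0.37051185 0.50398474] Y [-0.48545736 -0.40063287]
 dark 30
[[ 0.3897 -0.5017  0.0869]
 [ 0.3959 -0.4831  0.1088]
 [ 0.4023 -0.482   0.1283]]
side dark 104 [[ 0.3943 -0.4937  0.1021]
 [ 0.4184 -0.4857  0.1285]
 [ 0.4817 -0.4802  0.1559]]
```

View pics/w3z.png

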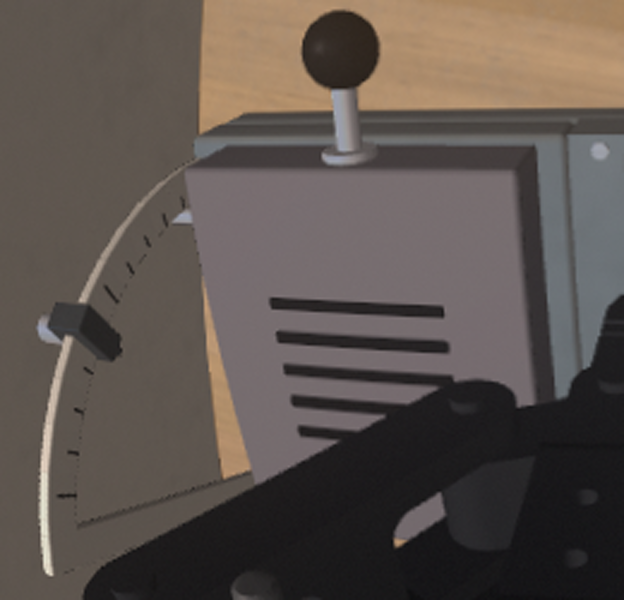

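```bash
python3 - <<'E'
from h import *
a=np.radians(10.4);X=np.array([np.cos(a),np.sin(a),0]);Y=np.array([-np.sin(a),np.cos(a),0])
def rep(p,n):
    L=np.c_[p@X,p@Y,p[:,2]];dx=.5085-L[:,0];dz=L[:,2]-.05
    th=np.arctan2(dz,dx);r=np.hypot(dx,dz)
    print(n,len(p),'ang',np.percentile(th,[2,25,50,75,98]).round(3),'r',np.percentile(r,[2,50,98]).round(4),'Y',np.percentile(L[:,1],[2,50,98]).round(4));return th,r,L
for n,cl,(u0,u1,v0,v1) in [('wrist3',wcloud,(28,64,300,334)),('side0',cloud,(512,534,266,282))]:
    f=dict(np.load(n+'.npz'));w=cl(f);col=f['pixels'].astype(int).sum(-1)
    s=np.zeros((480,640),bool);s[v0:v1,u0:u1]=1
    p=w[s&(w[...,2]>.09)&(w[...,2]<.17)&(w[...,1]<-.38)]
    th,r,L=rep(p,n+' all')
    k=(r<.127)
    if k.sum()>5: rep(p[k],'r<127')
    if (~k).sum()>5: rep(p[~k],'r>127')
    # per-r bins
    for lo in np.arange(.105,.150,.005):
        kk=(r>=lo)&(r<lo+.005)
        if kk.sum()>4: print('  r',round(lo,3),kk.sum(),np.percentile(th[kk],[3,50,97]).round(3),'mid',round(np.mean(np.percentile(th[kk],[3,97])),3),'Y',L[kk][:,1].min().round(4),L[kk][:,1].max().round(4))
f=dict(np.load('wrist3.npz'));w=wcloud(f);p=w[266:274,80:94].reshape(-1,3);p=p[(p[:,2]<.072)&(p[:,2]>.03)];
if len(p): rep(p,'pin')
f=dict(np.load('side0.npz'));w=cloud(f);p=w[300:311,506:519].reshape(-1,3);p=p[(p[:,2]<.07)&(p[:,2]>.04)&(p[:,1]<-.39)];rep(p,'pin side')
E
```

```text
wrist3 all 831 ang [0.495 0.599 0.633 0.656 0.716] r [0.1182 0.1301 0.1373] Y [-0.4983 -0.4827 -0.4771]
r<127 281 ang [0.476 0.546 0.619 0.656 0.699] r [0.1173 0.1229 0.1268] Y [-0.4845 -0.4821 -0.4772]
r>127 550 ang [0.53  0.608 0.638 0.656 0.72 ] r [0.1273 0.1325 0.1375] Y [-0.4986 -0.4831 -0.4771]
  r 0.115 43 [0.536 0.622 0.66 ] mid 0.598 Y -0.4848 -0.4773
  r 0.12 160 [0.477 0.612 0.69 ] mid 0.583 Y -0.4845 -0.4768
  r 0.125 211 [0.513 0.644 0.707] mid 0.61 Y -0.5003 -0.4765
  r 0.13 233 [0.537 0.653 0.723] mid 0.63 Y -0.5004 -0.4769
  r 0.135 184 [0.594 0.625 0.655] mid 0.625 Y -0.4923 -0.4766
side0 all 120 ang [0.516 0.593 0.617 0.645 0.724] r [0.1198 0.1319 0.1387] Y [-0.5035 -0.4871 -0.4802]
r<127 23 ang [0.503 0.578 0.614 0.648 0.727] r [0.119  0.1238 0.1268] Y [-0.5034 -0.4854 -0.4801]
r>127 97 ang [0.522 0.596 0.618 0.643 0.712] r [0.1278 0.133  0.139 ] Y [-0.5034 -0.4876 -0.4804]
  r 0.12 8 [0.514 0.639 0.722] mid 0.618 Y -0.4857 -0.48
  r 0.125 28 [0.519 0.606 0.703] mid 0.611 Y -0.5046 -0.4803
  r 0.13 45 [0.523 0.622 0.719] mid 0.621 Y -0.5035 -0.48
  r 0.135 34 [0.587 0.619 0.648] mid 0.617 Y -0.4937 -0.481
pin 72 ang [0.011 0.023 0.034 0.144 0.176] r [0.1096 0.1145 0.1237] Y [-0.4962 -0.4879 -0.4823]
pin side 81 ang [-0.08  -0.042  0.013  0.087  0.146] r [0.0883 0.1158 0.1387] Y [-0.4987 -0.4854 -0.4719]
```

Request:
{"api": "servo_tool", "payload": {
  "increments": [
    {"dp": [0, -3, 1.1], "spin": 0},
    {"dp": [0, -3, 1.1], "spin": 0},
    {"dp": [0, -3, 1.1], "spin": 0},
    {"dp": [0, -1.2, 0.5], "spin": 0},
    {"dp": [1.2, 0, 0], "spin": 0},
    {"dp": [1.5, 0, 0], "spin": 0},
    {"dp": [1.5, 0, 0], "spin": 0},
    {"dp": [0, 0, 0], "spin": 0},
    {"dp": [0, 0, 0], "spin": 0},
    {"dp": [0, 0, 0], "spin": 0}
  ],
  "grip": 0.3
}}

```text
clock: 13.35
tool_pos: [0.4086, -0.3479, 0.2823]
eef_rot: [-0.143, 1.566, 0.143]
wrist_force: [0.1, -0.0, 0.5]
opening: 0.0597
```

```bash
python3 - <<'E'
from h import *
from scipy.optimize import least_squares
s=state();print(s['tool_pos'],s['opening'],s['wrist_force'],s['clock']);R=cv2.Rodrigues(s['eef_rot'])[0]
f=grab_frame('wrist');save(f,'wrist7');w=wcloud(f);col=f['pixels'].astype(int).sum(-1)
k=(abs(w[...,0]-.405)<.02)&(abs(w[...,1]+.347)<.02)&(w[...,2]>.055)&(w[...,2]<.08)&(col<170)
q=w[k];r=least_squares(lambda c:np.linalg.norm(q-c,axis=1)-.012,q.mean(0)-[0,0,.008],loss='soft_l1',f_scale=.001);print('knob',len(q),r.x)
print((r.x+[0,0,.155]-s['tool_pos'])@R*100)
E
```

```text
[ 0.40856662 -0.34792472  0.2822734 ] 0.05972711074340651 [ 0.12290008 -0.01118823  0.53189998] 13.35
knob 1419 [ 0.40789554 -0.34786219  0.0620373 ]
[ 6.52358552  0.02051068 -0.06663802]
```

View pics/wrist7.png

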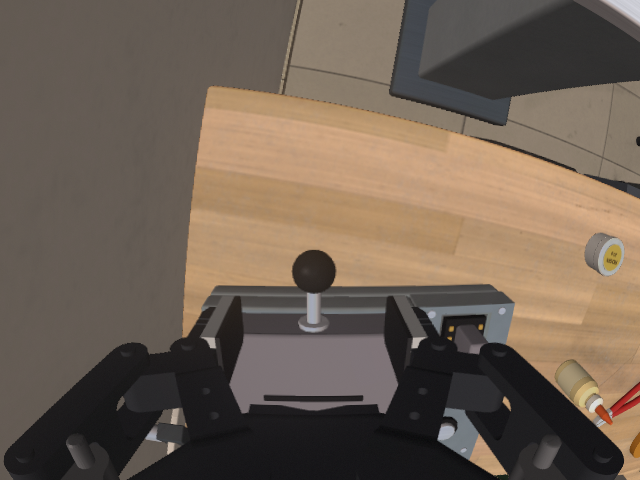

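Knob at (314,271), centred between the jaws. Descend and close.

Request:
{"api": "servo_tool", "payload": {
  "increments": [
    {"dp": [1.5, 0, -0.07], "spin": 0},
    {"dp": [1.5, 0, 0], "spin": 0},
    {"dp": [1.5, 0, 0], "spin": 0},
    {"dp": [1.3, 0, 0], "spin": 0},
    {"dp": [0.8, 0, 0], "spin": 0},
    {"dp": [0, 0, 0], "spin": 0},
    {"dp": [0, 0, 0], "spin": 0}
  ]
}}

```text
clock: 13.98
tool_pos: [0.4078, -0.3481, 0.2161]
eef_rot: [-0.143, 1.566, 0.143]
wrist_force: [0.6, 0.9, 0.1]
opening: 0.0595
```

Request:
{"api": "servo_tool", "payload": {
  "increments": [
    {"dp": [0, 0, 0], "spin": 0},
    {"dp": [0, 0, 0], "spin": 0},
    {"dp": [0, 0, 0], "spin": 0},
    {"dp": [0, 0, 0], "spin": 0},
    {"dp": [0, 0, 0], "spin": 0},
    {"dp": [0, 0, 0], "spin": 0},
    {"dp": [0, 0, 0], "spin": 0}
  ],
  "grip": 1
}}

```text
clock: 14.57
tool_pos: [0.4079, -0.348, 0.2163]
eef_rot: [-0.143, 1.565, 0.142]
wrist_force: [-0.0, 1.4, 6.1]
opening: 0.0211
```

```bash
python3 -c "
import numpy as np
t=np.linspace(0,.56,9);r=.1704;p=.0705
print(np.round(np.c_[t[1:],-np.diff(r*np.sin(p+t))*100,-np.diff(r*np.cos(p+t))*100],2))"
```

```text
[[ 0.07 -1.19  0.13]
 [ 0.14 -1.17  0.21]
 [ 0.21 -1.16  0.29]
 [ 0.28 -1.13  0.37]
 [ 0.35 -1.11  0.45]
 [ 0.42 -1.07  0.52]
 [ 0.49 -1.03  0.6 ]
 [ 0.56 -0.99  0.67]]
```

Request:
{"api": "servo_tool", "payload": {
  "increments": [
    {"dp": [-1.19, 0, 0.13], "spin": 0},
    {"dp": [-1.17, 0, 0.21], "spin": 0},
    {"dp": [-1.16, 0, 0.29], "spin": 0},
    {"dp": [-1.13, 0, 0.37], "spin": 0},
    {"dp": [0, 0, 0], "spin": 0},
    {"dp": [0, 0, 0], "spin": 0}
  ]
}}

```text
clock: 15.07
tool_pos: [0.4175, -0.3462, 0.2621]
eef_rot: [-0.144, 1.566, 0.142]
wrist_force: [1.5, -2.4, -5.3]
opening: 0.021
```

Lifting cleanly: 5.3 N down, opening unchanged. Continuing.

Request:
{"api": "servo_tool", "payload": {
  "increments": [
    {"dp": [-1.11, 0, 0.45], "spin": 0},
    {"dp": [-1.07, 0, 0.52], "spin": 0},
    {"dp": [-1.03, 0, 0.6], "spin": 0},
    {"dp": [-0.99, 0, 0.67], "spin": 0},
    {"dp": [0, 0, 0], "spin": 0},
    {"dp": [0, 0, 0], "spin": 0},
    {"dp": [0, 0, 0], "spin": 0}
  ]
}}

```text
clock: 15.65
tool_pos: [0.4398, -0.3421, 0.3037]
eef_rot: [-0.144, 1.565, 0.142]
wrist_force: [6.3, -3.8, -9.3]
opening: 0.0209
```

```bash
cat > chk.py <<'E'
from h import *
import sys
n=sys.argv[1]
s=state();print(s['tool_pos'],s['opening'],s['wrist_force'],s['clock'])
a=np.radians(10.4);X=np.array([np.cos(a),np.sin(a),0]);Y=np.array([-np.sin(a),np.cos(a),0])
f=grab_frame('side');save(f,'side'+n);np.savez('side%s.npz'%n,**f);w=cloud(f)
for t in ['pointer','index_tip','plug_center']:
  for r in spot_point('side',t)[:1]: print(t,r['position'],r['conf'])
u0,v0=440,180
cv2.imwrite('pics/side%sz.png'%n,cv2.resize(f['pixels'][v0:v0+150,u0-40:u0+110,::-1],None,fx=4,fy=4,interpolation=2))
p=w.reshape(-1,3);p=p[(p[:,2]>.08)&(p[:,2]<.3)];L=np.c_[p@X,p@Y,p[:,2]]
# cover top: fit plane angle
k=(L[:,0]>.40)&(L[:,0]<.50)&(L[:,1]<-.37)&(L[:,1]>-.475)
L2=L[k]; 
from scipy.optimize import least_squares
# cover top line: points distance 25 mm above hinge line
def res(t): 
    dx=.5085-L2[:,0];dz=L2[:,2]-.05
    return -dx*np.sin(t[0])+dz*np.cos(t[0])-.025
r=least_squares(res,[.55],loss='soft_l1',f_scale=.001);print('cover angle by top',r.x,len(L2),np.median(abs(r.fun)))
kp=s['tool_pos']-[0,0,.155];print('by arm: angle',np.arctan2(kp[2]-.05+.0009,.5085-kp@X)-.0705)
E
python3 chk.py 8
```

```text
[ 0.43978394 -0.34209223  0.30374896] 0.020939336666678646 [ 6.31448319 -3.75295801 -9.26333567] 15.65
pointer [518.3, 281.7] 0.78
index_tip [515.3, 273.2] 0.44
plug_center [418.1, 292.3] 0.67
cover angle by top [0.51517857] 255 0.0008566657696855648
by arm: angle 0.5559503334638604
```

View pics/side8z.png

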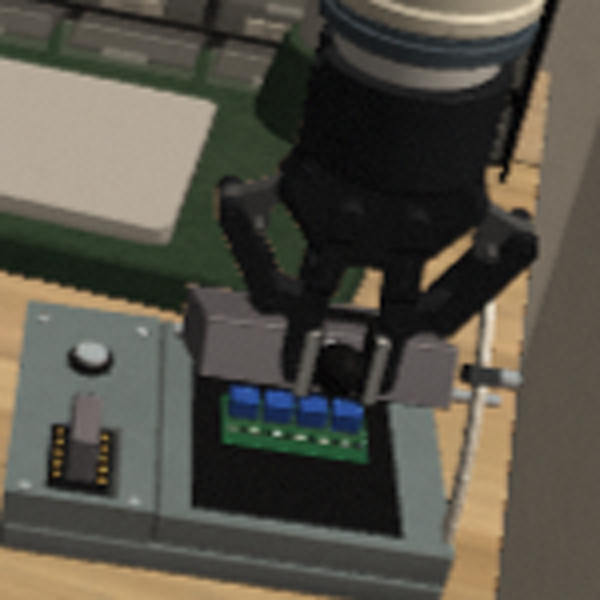

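```bash
cat > pin.py <<'E'
from h import *
import sys
f=dict(np.load(sys.argv[1]));w=cloud(f)
a=np.radians(10.4);X=np.array([np.cos(a),np.sin(a),0]);Y=np.array([-np.sin(a),np.cos(a),0])
L=np.stack([w@X,w@Y,w[...,2]],-1);dx=.5085-L[...,0];dz=L[...,2]-.05
th=np.arctan2(dz,dx);r=np.hypot(dx,dz)
for v in range(266,290):
    print(v,' '.join('%5.2f/%3d'%(th[v,u],r[v,u]*1000) if (0.3<th[v,u]<.9 and r[v,u]<.16 and L[v,u,1]<-.46) else '    .    ' for u in range(507,534,2)))
E
python3 pin.py side8.npz
```

```text
266  0.70/138  0.70/138  0.70/135  0.71/135     .         .      0.73/119     .         .         .         .         .         .         .    
267  0.68/140  0.69/137  0.69/139  0.69/138     .         .      0.71/121  0.71/130     .         .         .         .         .         .    
268  0.67/139  0.67/139  0.68/137  0.68/137     .         .      0.69/126  0.70/131     .         .         .         .         .         .    
269  0.66/139  0.66/140  0.66/135  0.67/139     .         .      0.68/123  0.68/131     .         .         .         .         .         .    
270  0.64/137  0.65/137  0.65/138  0.65/140     .         .      0.67/126  0.67/131     .         .         .         .         .         .    
271  0.63/138  0.63/137  0.64/135  0.64/138     .      0.65/131  0.65/132  0.65/132     .         .         .         .         .         .    
272  0.62/138  0.62/135  0.62/134  0.63/138     .      0.63/135  0.64/136  0.64/133  0.64/135  0.65/136     .         .         .         .    
273  0.61/140  0.61/139  0.61/134  0.61/137  0.61/118  0.62/133  0.62/137  0.63/136  0.63/13
[... 1651 characters left out ...]
   .         .         .         .      0.45/127  0.46/131     .         .         .         .         .         .         .    
286     .         .         .         .         .      0.43/126  0.44/130     .         .         .         .         .         .         .    
287     .         .         .         .         .      0.41/124  0.43/133     .         .         .         .         .         .         .    
288     .         .         .         .         .      0.41/129  0.42/133     .         .         .         .         .         .         .    
289     .         .         .         .         .      0.40/130  0.41/134     .         .         .         .         .         .         .
```

Side view: pin (519,279) sits just below marker (521,274). In hinge angle, the pin is at about 0.52 and the marker about 0.615, so I'll raise about 0.09 rad.

Request:
{"api": "servo_tool", "payload": {
  "increments": [
    {"dp": [-0.45, 0, 0.3], "spin": 0},
    {"dp": [-0.45, 0, 0.3], "spin": 0},
    {"dp": [-0.35, 0, 0.3], "spin": 0},
    {"dp": [0, 0, 0], "spin": 0},
    {"dp": [0, 0, 0], "spin": 0},
    {"dp": [0, 0, 0], "spin": 0}
  ]
}}

```text
clock: 16.35
tool_pos: [0.448, -0.3407, 0.316]
eef_rot: [-0.143, 1.567, 0.143]
wrist_force: [2.2, -5.2, -8.5]
opening: 0.0206
```

```bash
python3 chk.py 9; python3 pin.py side9.npz | sed -n 5,19p
```

```text
[ 0.44796598 -0.34066599  0.31601264] 0.020554192015038806 [ 2.22773697 -5.19004893 -8.46421035] 16.35
pointer [517.6, 274.6] 0.78
index_tip [515.8, 273.0] 0.47
plug_center [419.2, 292.1] 0.89
cover angle by top [0.54792317] 340 0.005009912647652014
by arm: angle 0.6425945351186689
270  0.64/139  0.65/135  0.65/137  0.65/139     .         .      0.67/124  0.67/132     .         .         .         .         .         .    
271  0.63/138  0.63/135  0.64/138  0.64/138     .      0.65/129  0.65/130  0.65/133     .         .         .         .         .         .    
272  0.62/137  0.62/133  0.62/138  0.63/136  0.63/114  0.63/134  0.64/134  0.64/135  0.64/137  0.65/138     .         .         .         .    
273  0.60/138  0.61/138  0.61/135  0.61/138  0.61/118  0.62/137  0.62/136  0.63/133  0.63/137  0.63/135  0.64/130  0.64/129     .         .    
274  0.59/139  0.59/137  0.60/137  0.60/140  0.60/118  0.61/134  0.61/139  0.61/135  0.62/140  0.62/139  0.62/130  0.63/129     .         .    
275  0.58/137  0.58/134  0.59/137  0.59/138  0.58/120  0.59/136  0.60/136  0.60/137  0.61/137  0.
[... 638 characters left out ...]
   .         .         .         .         .      0.53/132     .         .         .         .         .         .         .    
281     .         .         .         .         .      0.50/121  0.52/135     .         .         .         .         .         .         .    
282     .         .         .         .         .      0.48/122  0.50/133     .         .         .         .         .         .         .    
283     .         .         .         .         .      0.46/118  0.49/133     .         .         .         .         .         .         .    
284     .         .         .         .         .      0.46/123  0.47/131     .         .         .         .         .         .         .
```

View pics/side9z.png

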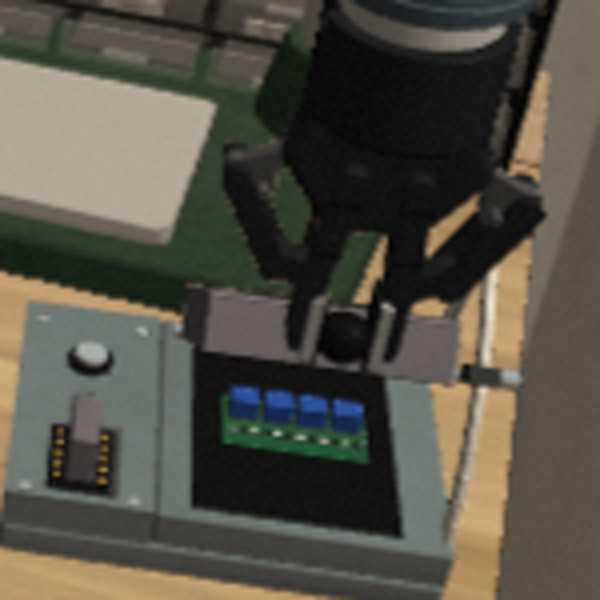

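Request:
{"api": "servo_tool", "payload": {
  "increments": [
    {"dp": [0, 0, 0], "spin": 0},
    {"dp": [0, 0, 0], "spin": 0},
    {"dp": [0, 0, 0], "spin": 0},
    {"dp": [0, 0, 0], "spin": 0},
    {"dp": [0, 0, 0], "spin": 0},
    {"dp": [0, 0, 0], "spin": 0},
    {"dp": [0, 0, 0], "spin": 0},
    {"dp": [0, 0, 0], "spin": 0},
    {"dp": [0, 0, 0], "spin": 0},
    {"dp": [0, 0, 0], "spin": 0}
  ]
}}

```text
clock: 17.38
tool_pos: [0.4479, -0.3407, 0.316]
eef_rot: [-0.143, 1.567, 0.143]
wrist_force: [1.3, -6.0, -8.2]
opening: 0.0209
```

```bash
python3 chk.py 10; python3 - <<'E'
from h import *
ims=[]
for n in ['8','9','10']:
    b=cv2.imread('pics/side%s.png'%n); ims.append(cv2.resize(b[258:296,500:536],None,fx=7,fy=10,interpolation=cv2.INTER_NEAREST))
cv2.imwrite('pics/cmp.png',np.hstack(ims))
f=grab_frame('wrist');save(f,'wrist10');np.savez('wrist10.npz',**f)
for t in ['pointer','index_tip','knob']: print(t,[(r['position'],r['conf']) for r in spot_point('wrist',t)[:1]])
E
```

```text
[ 0.44793093 -0.34067555  0.3159697 ] 0.020904210987311246 [ 1.25778864 -6.03830092 -8.17509069] 17.3833
pointer [515.9, 276.0] 0.76
index_tip [517.2, 274.4] 0.65
plug_center [419.8, 291.8] 0.51
cover angle by top [0.54983986] 333 0.004786814861413614
by arm: angle 0.6422662817494679
pointer [([189.5, 348.6], 0.76)]
index_tip [([188.5, 345.8], 0.77)]
knob [([312.9, 318.6], 0.59)]
```

View pics/cmp.png

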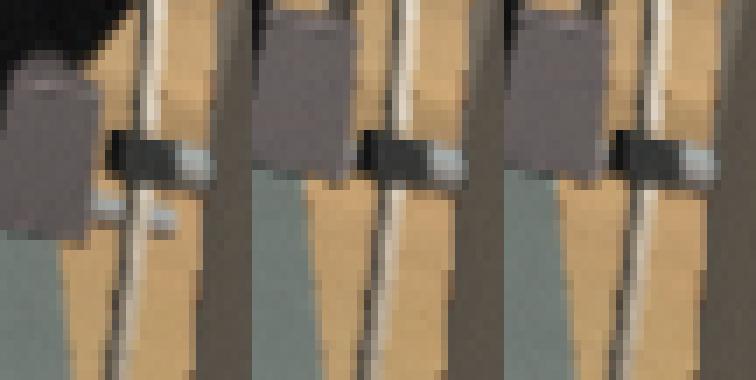

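View pics/wrist10.png

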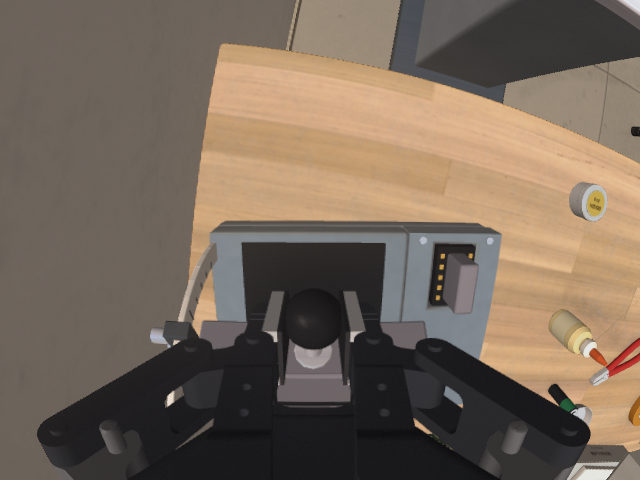

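```bash
python3 - <<'E'
from h import *
from scipy.optimize import least_squares
a=np.radians(10.4);X=np.array([np.cos(a),np.sin(a),0])
f=dict(np.load('wrist10.npz'));w=wcloud(f);col=f['pixels'].astype(int).sum(-1)
s=state()
m=np.zeros((480,640),bool);m[290:350,286:342]=1
q=w[m&(col<150)];q=q[np.linalg.norm(q-np.nanmedian(q,0),axis=1)<.02]
r=least_squares(lambda c:np.linalg.norm(q-c,axis=1)-.012,np.median(q,0)-[0,0,.008],loss='soft_l1',f_scale=.001)
k=r.x;dx=.5085-k@X;dz=k[2]-.05
print('knob',len(q),k,np.sqrt(np.mean(r.fun**2)),'r',np.hypot(dx,dz),'cover',np.arctan2(dz,dx)-.0705)
R=cv2.Rodrigues(s['eef_rot'])[0];print('knob in tool',(k-s['tool_pos'])@R)
# plug check
p=w[(abs(w[...,0]-.4513)<.03)&(abs(w[...,1]+.2365)<.03)&(w[...,2]>.066)&(w[...,2]<.075)]
rr=cv2.minAreaRect((p[:,:2]*1000).astype(np.float32));print('rib top',len(p),rr,np.median(p[:,2]))
E
```

```text
knob 2883 [ 0.44442572 -0.34126994  0.1569428 ] 0.000627638162863808 r 0.1706481410673083 cover 0.6067931799736835
knob in tool [ 1.59036682e-01  8.25648900e-05 -3.46901271e-03]
rib top 1043 ((450.99603271484375, -236.67295837402344), (36.05531311035156, 14.795495986938477), 10.454211235046387) 0.0710290614831407
```

Request:
{"api": "servo_tool", "payload": {
  "increments": [
    {"dp": [-0.15, 0, 0.1], "spin": 0},
    {"dp": [0, 0, 0], "spin": 0},
    {"dp": [0, 0, 0], "spin": 0},
    {"dp": [0, 0, 0], "spin": 0},
    {"dp": [0, 0, 0], "spin": 0},
    {"dp": [0, 0, 0], "spin": 0},
    {"dp": [0, 0, 0], "spin": 0},
    {"dp": [0, 0, 0], "spin": 0}
  ]
}}

```text
clock: 18.45
tool_pos: [0.449, -0.3405, 0.3174]
eef_rot: [-0.143, 1.566, 0.142]
wrist_force: [3.1, -5.5, -9.4]
opening: 0.0207
```

```bash
python3 - <<'E'
from h import *
from scipy.optimize import least_squares
a=np.radians(10.4);X=np.array([np.cos(a),np.sin(a),0])
for i in range(2):
    f=grab_frame('wrist');save(f,'wrist11_%d'%i);w=wcloud(f);col=f['pixels'].astype(int).sum(-1)
    m=np.zeros((480,640),bool);m[290:350,286:342]=1
    q=w[m&(col<150)];q=q[np.linalg.norm(q-np.nanmedian(q,0),axis=1)<.02]
    r=least_squares(lambda c:np.linalg.norm(q-c,axis=1)-.012,np.median(q,0)-[0,0,.008],loss='soft_l1',f_scale=.001)
    k=r.x;dx=.5085-k@X;dz=k[2]-.05;s=state()
    print('cover',np.arctan2(dz,dx)-.0705,s['wrist_force'],s['opening'],s['clock'])
f=grab_frame('side');save(f,'side11');np.savez('side11.npz',**f)
for t in ['pointer','index_tip']: print(t,[(r['position'],r['conf']) for r in spot_point('side',t)[:1]])
w=cloud(f)
dx=.5085-w[...,:]@X;th=np.arctan2(w[...,2]-.05,dx)
print('marker ang',np.round(th[270:279,519],3))
cv2.imwrite('pics/side11z.png',cv2.resize(f['pixels'][240:300,470:540,::-1],None,fx=8,fy=8,interpolation=0))
E
```

```text
cover 0.6175705476279617 [  3.32659511  -5.02567376 -10.29985609] 0.020483792220497853 18.5
cover 0.6173349354794436 [ 3.11432167 -5.5583314  -8.70220914] 0.020300334289625195 18.55
pointer [([518.3, 273.6], 0.68)]
index_tip [([515.4, 275.3], 0.45)]
marker ang [0.667 0.651 0.638 0.625 0.611 0.599 0.585 0.57  0.557]
```

View pics/side11z.png

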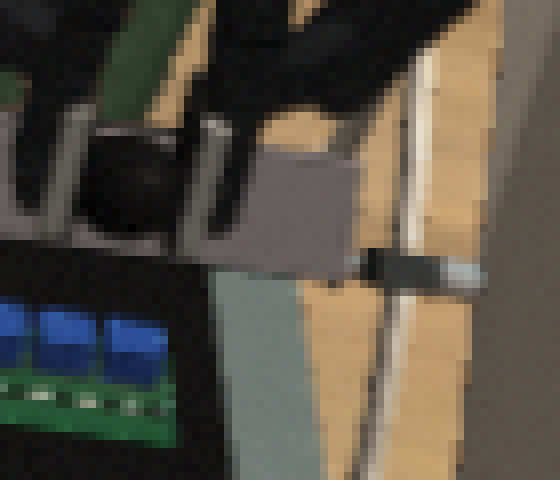

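The pin (about (514,273)) meets the marker (about (517,273)). Cover is at 0.617 rad and steady, against about 0.62 for the marker. Handing in.

```bash
python3 -c "
from workcell import *
print(hand_in())"
```

```text
the job is handed in; nothing more can be done
None
```

I seated the plug block in the recess, lifted the cover by its knob to the marker, and handed in at about 18.6 s while still holding it. `hand_in` gave no verdict.

- **Plug:** it bottomed out at the expected height with a 23 N push. A later wrist view put the rib top at 71.0 mm, exactly the flush height. It was about 0.6 mm off the recess centre, and its turn matched the tester's.
- **Cover:** a fit to the knob in two wrist images gave 0.617 rad and steady. I read the marker at about 0.615–0.625 rad, so the pin should be within roughly 1 mm of it. In the side view the pin runs into the marker. The fingers carry about 9 N with the opening near 20.5 mm.
- **Bystanders:** the marker's measured position had not changed after the first lift, and it looked the same in the last side view. The bottle was still standing in the last wrist view where I checked it.

Checks that disagreed:
- **Arm-based angle:** working the cover angle out from the arm's position read about 0.035–0.04 rad too high, because the knob sits a few mm off the nominal grasp point. I used the camera measurement instead.
- **Cover-top plane fit:** it read about 0.55 rad near the end. Its residuals were large (about 5 mm), so I ignored it.
- **Refused move:** my first two move calls were refused as invalid because I left out `spin`. The arm did not move then.

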